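Free the seized taper wedges and rack them for cleaning

TASK

The steel taper wedges have jammed in their swollen wooden storage block. With the white tapping block held in the gripper, knock each one back through its slot by its protruding thin end until that end is flush with the front of the wood, and do not take hold of a wedge before it has been knocked loose. Then lift every wedge out and lay it level across both bars of the drip rack, on edge or flat and clear of its neighbours, leave the tapping block standing in the middle of its rubber mat, and do not disturb the other things on the bench.

Things in the scene. Friction and masses are not known exactly. Their poses are not given: they have to be found in the camera images.
- block_stand: Wooden storage block, fixed, 60 mm deep (x) by 290 mm wide (y); origin at the centre of its underside, on the bench. Five slots run along its x right through it, at y = -112, -56, 0, +56, +112 mm. Slot floors 10 mm and the flat wood between them 24 mm above the bench. Each slot is narrow at the front and 4 mm wider at the back; its sides are springy swollen wood.
- stand_front (a point): Middle of the storage block's front face (30 mm from its origin along its -x, towards the robot), 10 mm above the bench. A wedge driven towards the front is jammed and takes 10 to 20 N to shift endways; knocked back (along the block's +x) by 16 mm or more it is loose and lifts straight out.
- rack: Drip rack, fixed: a shallow sheet-metal tray 130 mm (x) by 260 mm (y), rim 12 mm high, with two upright flat bars, each 8 mm wide and 240 mm long, running along its y at x = -24 and x = +24 mm, their top edges 45 mm above the bench. Origin at the centre of its underside (z = 0 on the bench).
- rack_top (a point): Point midway between the two bars of the drip rack, at the level of their top edges (45 mm above the bench).
- tapper_c (a point): White nylon tapping block; the point is its centre, half-way up (38 mm above its underside). Body 60 mm (its x) by 60 mm (its y) by 42 mm high, with a grip rib on top 60 mm (x) by 20 mm (y) and 34 mm high, 76 mm in all; 200 g. It stands on the rubber mat at the start. Hold it by the rib, across its y.
- mat: Square of rubber, 130 by 130 mm, 3 mm thick, fixed to the bench; origin at the centre of its underside.
- wedge1_c (a point): Ground steel taper wedge, 90 mm long (its x), 30 mm high (its z), thickness (its y) tapering evenly from 8 mm at the -x end to 14 mm at the +x end, about 231 g; the point is its centre (mid-length, half-way up). Starts on edge, jammed in a slot of the storage block, its x along the block's x, thin end 26 mm out of the front face. May be absent.
- wedge2_c (a point): Ground steel taper wedge, 90 mm long (its x), 32 mm high (its z), thickness (its y) tapering evenly from 8 mm at the -x end to 14 mm at the +x end, about 246 g; the point is its centre (mid-length, half-way up). Starts on edge, jammed in a slot of the storage block, its x along the block's x, thin end 26 mm out of the front face. May be absent.
- wedge3_c (a point): Ground steel taper wedge, 90 mm long (its x), 34 mm high (its z), thickness (its y) tapering evenly from 8 mm at the -x end to 14 mm at the +x end, about 262 g; the point is its centre (mid-length, half-way up). Starts on edge, jammed in a slot of the storage block, its x along the block's x, thin end 26 mm out of the front face. May be absent.
- wedge4_c (a point): Ground steel taper wedge, 90 mm long (its x), 36 mm high (its z), thickness (its y) tapering evenly from 8 mm at the -x end to 14 mm at the +x end, about 277 g; the point is its centre (mid-length, half-way up). Starts on edge, jammed in a slot of the storage block, its x along the block's x, thin end 26 mm out of the front face. May be absent.
- wedge5_c (a point): Ground steel taper wedge, 90 mm long (its x), 38 mm high (its z), thickness (its y) tapering evenly from 8 mm at the -x end to 14 mm at the +x end, about 293 g; the point is its centre (mid-length, half-way up). Starts on edge, jammed in a slot of the storage block, its x along the block's x, thin end 26 mm out of the front face. May be absent.
- setup_block: Bystander: steel block with drilled holes, 75 x 50 x 25 mm. Origin on its underside.
- angle_plate: Bystander: L-shaped steel angle plate, 75 x 65 mm, 75 mm high. Origin on its underside.
- vee_block: Bystander: dark steel vee block 50 x 45 x 40 mm. Origin on its underside.
- oil: Bystander: clear oil bottle, 48 mm across, 130 mm tall. Origin on its underside.
- hammer: Bystander: hammer lying along its x, about 250 mm long. Origin on its underside.
- mic: Bystander: micrometer lying flat, about 120 mm long. Origin on its underside.

How it is judged:
On the way, in this order (a step that is already met when the one before it is completed fails the run):
1. the tapping block is picked up (height (world z) of tapper_c above 0.05 m), for 0.1 s.
2. every wedge has been knocked back through its slot by at least 20 mm (or is already on the rack) (((z of wedge1_c in the frame of block_stand below 0.033 m and y of wedge1_c in the frame of block_stand between -0.14 and 0.14 m and x of wedge1_c in the frame of block_stand above 0.009 m) or (x of wedge1_c in the frame of rack between -0.018 and 0.018 m and y of wedge1_c in the frame of rack between -0.118 and 0.118 m and height (world z) of wedge1_c above 0.048 m and angle between wedge1_c's own x axis and vertical between 1.49 and 1.65 rad and contact force between wedge1 and rack above 0.3 N and linear speed of wedge1 below 0.03 m/s)) and ((z of wedge2_c in the frame of block_stand below 0.034 m and y of wedge2_c in the frame of block_stand between -0.14 and 0.14 m and x of wedge2_c in the frame of block_stand above 0.009 m) or (x of wedge2_c in the frame of rack between -0.018 and 0.018 m and y of wedge2_c in the frame of rack between -0.118 and 0.118 m and height (world z) of wedge2_c above 0.048 m and angle between wedge2_c's own x axis and vertical between 1.49 and 1.65 rad and contact force between wedge2 and rack above 0.3 N and linear speed of wedge2 below 0.03 m/s)) and ((z of wedge3_c in the frame of block_stand below 0.035 m and y of wedge3_c in the frame of block_stand between -0.14 and 0.14 m and x of wedge3_c in the frame of block_stand above 0.009 m) or (x of wedge3_c in the frame of rack between -0.018 and 0.018 m and y of wedge3_c in the frame of rack between -0.118 and 0.118 m and height (world z) of wedge3_c above 0.048 m and angle between wedge3_c's own x axis and vertical between 1.49 and 1.65 rad and contact force between wedge3 and rack above 0.3 N and linear speed of wedge3 below 0.03 m/s)) and ((z of wedge4_c in the frame of block_stand below 0.036 m and y of wedge4_c in the frame of block_stand between -0.14 and 0.14 m and x of wedge4_c in the frame of block_stand above 0.009 m) or (x of wedge4_c in the frame of rack between -0.018 and 0.018 m and y of wedge4_c in the frame of rack between -0.118 and 0.118 m and height (world z) of wedge4_c above 0.048 m and angle between wedge4_c's own x axis and vertical between 1.49 and 1.65 rad and contact force between wedge4 and rack above 0.3 N and linear speed of wedge4 below 0.03 m/s)) and ((z of wedge5_c in the frame of block_stand below 0.037 m and y of wedge5_c in the frame of block_stand between -0.14 and 0.14 m and x of wedge5_c in the frame of block_stand above 0.009 m) or (x of wedge5_c in the frame of rack between -0.018 and 0.018 m and y of wedge5_c in the frame of rack between -0.118 and 0.118 m and height (world z) of wedge5_c above 0.048 m and angle between wedge5_c's own x axis and vertical between 1.49 and 1.65 rad and contact force between wedge5 and rack above 0.3 N and linear speed of wedge5 below 0.03 m/s))), for 0.2 s.
At the end, for the whole second after the job is handed in: Every wedge present rests, at rest and level (within 4.5 degrees), on the two bars of the drip rack, its centre within 18 mm of the line midway between them and within the bars' length, no wedge touching another; the tapping block stands upright with its centre within 33 mm of the mat's centre (x of wedge1_c in the frame of rack between -0.018 and 0.018 m and y of wedge1_c in the frame of rack between -0.118 and 0.118 m and height (world z) of each of wedge1_c, wedge2_c, wedge3_c, wedge4_c, wedge5_c above 0.048 m and angle between wedge1_c's own x axis and vertical between 1.49 and 1.65 rad and contact force between each of wedge1, wedge2, wedge3, wedge4, wedge5 and rack above 0.3 N and linear speed of each of wedge1, wedge2, wedge3, wedge4, wedge5, tapper below 0.03 m/s and x of wedge2_c in the frame of rack between -0.018 and 0.018 m and y of wedge2_c in the frame of rack between -0.118 and 0.118 m and angle between wedge2_c's own x axis and vertical between 1.49 and 1.65 rad and x of wedge3_c in the frame of rack between -0.018 and 0.018 m and y of wedge3_c in the frame of rack between -0.118 and 0.118 m and angle between wedge3_c's own x axis and vertical between 1.49 and 1.65 rad and x of wedge4_c in the frame of rack between -0.018 and 0.018 m and y of wedge4_c in the frame of rack between -0.118 and 0.118 m and angle between wedge4_c's own x axis and vertical between 1.49 and 1.65 rad and x of wedge5_c in the frame of rack between -0.018 and 0.018 m and y of wedge5_c in the frame of rack between -0.118 and 0.118 m and angle between wedge5_c's own x axis and vertical between 1.49 and 1.65 rad and contact force between wedge1 and wedge2 below 0.1 N and contact force between each of wedge1, wedge2 and wedge3 below 0.1 N and contact force between each of wedge1, wedge2, wedge3 and wedge4 below 0.1 N and contact force between each of wedge1, wedge2, wedge3, wedge4 and wedge5 below 0.1 N and horizontal distance between tapper_c and mat below 0.033 m and height (world z) of tapper_c between 0.033 and 0.05 m and angle between tapper_c's own z axis and vertical below 0.15 rad).
It fails at once if the gripper took hold of a wedge while it was still jammed ((z of wedge1_c in the frame of block_stand below 0.033 m and y of wedge1_c in the frame of block_stand between -0.14 and 0.14 m and x of wedge1_c in the frame of block_stand between -0.03 and 0.003 m and contact force between the fingers and wedge1 above 4 N) or (z of wedge2_c in the frame of block_stand below 0.034 m and y of wedge2_c in the frame of block_stand between -0.14 and 0.14 m and x of wedge2_c in the frame of block_stand between -0.03 and 0.003 m and contact force between the fingers and wedge2 above 4 N) or (z of wedge3_c in the frame of block_stand below 0.035 m and y of wedge3_c in the frame of block_stand between -0.14 and 0.14 m and x of wedge3_c in the frame of block_stand between -0.03 and 0.003 m and contact force between the fingers and wedge3 above 4 N) or (z of wedge4_c in the frame of block_stand below 0.036 m and y of wedge4_c in the frame of block_stand between -0.14 and 0.14 m and x of wedge4_c in the frame of block_stand between -0.03 and 0.003 m and contact force between the fingers and wedge4 above 4 N) or (z of wedge5_c in the frame of block_stand below 0.037 m and y of wedge5_c in the frame of block_stand between -0.14 and 0.14 m and x of wedge5_c in the frame of block_stand between -0.03 and 0.003 m and contact force between the fingers and wedge5 above 4 N)).
It fails at once if a bystander was disturbed (moved more than 25 mm) (distance of any of setup_block, angle_plate, vee_block, oil, hammer, mic from where it was at the start of the episode above 0.025 m).
Of wedge1, wedge2, wedge3, wedge4, wedge5 only 3 to 4 are there at a start; the rules pass over those that are not, and their reading is None.
At some moment in a run one of tapper may be knocked a few centimetres aside while the robot is not near it.
Once in a run the grip may slacken for a moment while it holds something.
It also fails if it takes over 210 s, if anything falls off the work surface, if the arm or the gripper's body presses on something with over 40 N, if the wrist force passes 120 N, or if a joint passes its speed limit or range.

ROBOT

A 7-joint arm with a two-finger parallel gripper is mounted at the origin on the work surface. World frame = base frame: x ahead of the robot, y to its left, z up, the work surface at z = 0. Lengths are in m, angles in rad, forces in N, time in s.
With the tool pointing down it reaches from about 0.425 to 1.025 m from the base axis. Payload 3.6 kg.
Tool frame: the origin (TCP) lies between the finger pads; the fingertips stand 8 mm ahead of it and the grasp point (between the pads) lies 11 mm behind it; x points along the fingers, z is the direction in which the jaws open and shut, and the axes are right-handed (so a half turn about x gives the same grasp; the last joint's range is limited). The gripper opens to 85 mm and grips with 20 to 120 N. Pads are 22 mm wide; open, the fingers measure 114 mm over their backs; the gripper's body (76 mm by 85 mm) begins 54 mm behind the grasp point. The pads swing forward as they close: fully open they stand 13 mm farther back than shut.
Start: joints at [1.188, 0.591, 0.048, 1.609, -0.033, 0.943, -0.034], TCP at [0.206, -0.695, 0.215] pointing down, gripper open.
Joint ranges: [-2.69, 2.69], [-0.47, 2.24], [-1.27, 1.36], [0.19, 2.51], [-1.53, 4.68], [0.08, 2.07], [-3.09, 3.09]. Speed limits (rad/s): [2.57, 2.57, 3.14, 3.14, 3.14, 3.14, 3.14].

INTERFACE

Orientations are given as a unit quaternion [w, x, y, z].
In Python, from bench import readout, viewer, finish_job gives the robot as it stands.
- The arm moves only by the tool servo_tool, never from a script. Its argument "targets" is a list of rows, each a list of 3 entries, a list of its own where there are three numbers: the turn, a rotation vector about the tool's x, y, z in degrees, then the shift along the tool's x, y, z in cm, then the opening, from 0 (shut) to 1 (fully open). In form: [[[wx, wy, wz], [dx, dy, dz], hand], ...]. A call has 1 to 12 rows; each row is the pose to reach, as a shift and turn from the pose commanded when the call began, along the tool's axes at that moment; what a row does not reach only later rows make up. A row lasts 1/12 s, in which the tool goes at most 41.7 mm and 7.16 degrees, less where a joint would pass 70% of its speed; a pose out of reach is approached as far as the arm can. A call with a gripper value outside its range is refused whole. The fingers move at their own pace and stop on an object; "squeeze" is the grip in N (left out, the last holds). Time passes only in rows, so rows that repeat a pose let the fingers close. It gives the time, the measured TCP pose, the force and the opening at its end, in the units of the state.
- readout.sense(): the state, without advancing time (a new reading comes with each control period).
- viewer.snapshot(name): name is "scene" or "top" or "wrist"; returns a dict with "pixels" (400x640x3 uint8, blue, green, red), "intrinsics" (3x3 intrinsics, pixels), "R" (3x3) and "t" (3): a world point X has camera coordinates R X + t. Camera axes: x right, y down, z forward; pixel columns grow to the right and rows downward; lengths in m; the calibration is good to about 2 mm. A picture is of the moment at which its call begins. There is no depth.
- finish_job(): hands the job in, once; it reports no verdict.
The state is a dict: "clock": time; "joint_positions": joint angles; "dq": joint speeds; "joint_efforts": joint torques, N m; "tcp_pos": TCP position; "tcp_rot": TCP orientation; "wrist_force": force on the tool from outside, world axes, zero at the start; "moment": the same for the moment, N m; "width": opening from 0.0 (shut) to 1.0 (fully open).
Only numpy, scipy, OpenCV 4.12 (cv2) and the standard library are available. Lean on these libraries where they do the work, as an engineer would, in place of code of your own. Each camera call takes 0.05 s, during which the arm holds its last target.

## Working session

There is one attempt and no reset: what is moved stays moved. The work goes in short steps, Python scripts to look and compute and a tool call to move; the robot and the scene stay as the last step left them, time stands still between calls to the robot, and variables do not carry over. Pictures are saved under pics/ and viewed, and the job is handed in when it is done.

Besides the shell and the picture viewer there is one more tool, called after "Request:" as name(argument=value, ...) on one line, values as JSON. servo_tool: Moves the arm, as the interface text tells. Its arguments: {"type":"object","properties":{"targets":{"type":"array","items":{"type":"array"}},"squeeze":{"type":"number"}},"required":["targets"]}

```bash
ls; mkdir -p pics
python3 - <<'E'
from bench import readout, viewer
import cv2
print(readout.sense())
for n in ["scene","top","wrist"]:
    s=viewer.snapshot(n); cv2.imwrite(f"pics/{n}0.png",s["pixels"]); print(n,s["intrinsics"],s["R"],s["t"])
E
```

```text
pics
{'clock': 0.0, 'joint_positions': array([ 1.1884949 ,  0.59210969,  0.04825281,  1.60983622, -0.03332154,
        0.94266932, -0.03371004]), 'dq': array([ 0.00046628, -0.00027331, -0.00079779, -0.00102811, -0.0004568 ,
        0.00081794,  0.00157172]), 'joint_efforts': array([-2.75335124e-04, -5.48696637e+01,  1.54655736e+00, -1.98127735e+01,
        9.39157588e-03,  8.82775057e-03, -6.75904687e-06]), 'tcp_pos': array([ 0.20627617, -0.69413748,  0.21354134]), 'tcp_rot': array([ 0.56612026,  0.4232644 ,  0.56741158, -0.4223733 ]), 'wrist_force': array([-0.3448403 ,  0.27637749, -1.43745167]), 'moment': array([-0.0364767 ,  0.00765673,  0.03090495]), 'width': 0.9982358452870113}
scene [[431.8674122    0.         319.4456168 ]
 [  0.         431.8674122  200.48170951]
 [  0.           0.           1.        ]] [[-0.83872205  0.5445587  -0.00106764]
 [ 0.40607049  0.62411563 -0.66752261]
 [-0.36283891 -0.56029948 -0.74458876]] [ 0.46446252 -0.16555997  1.15379626]
top [[438.02032782   0.         319.55378835]
 [  0.         438.02032782 197.62902585]
 [  0.           0.           1.        ]] [[-0.01750046 -0.99980533  0.00911286]
 [-0.99305214  0.01632005 -0.11653796]
 [ 0.11636655 -0.01108901 -0.99314443]] [0.00385634 0.55190628 0.97850225]
wrist [[297.66815704   0.         322.98504459]
 [  0.         297.66815704 202.27262419]
 [  0.           0.           1.        ]] [[ 0.28486464 -0.95856453 -0.00248517]
 [-0.92275217 -0.27492221  0.27008557]
 [-0.25957768 -0.07464463 -0.96283312]] [-0.72289409 -0.03586036  0.37762152]
```

View pics/scene0.png

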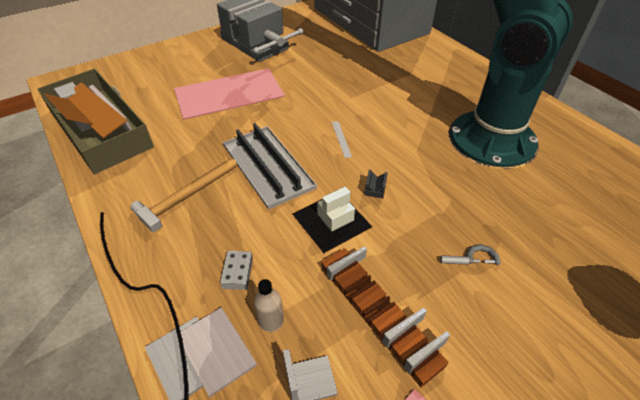

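View pics/top0.png

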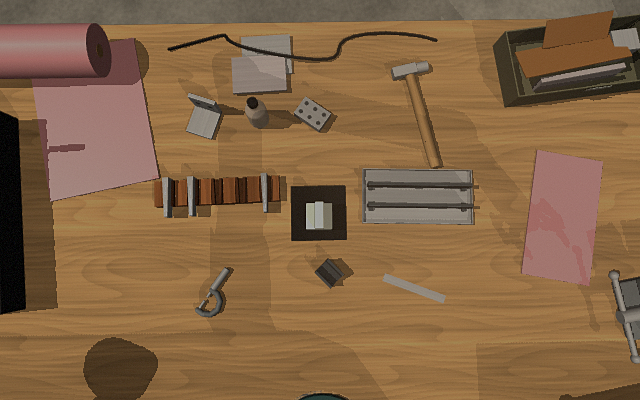

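View pics/wrist0.png

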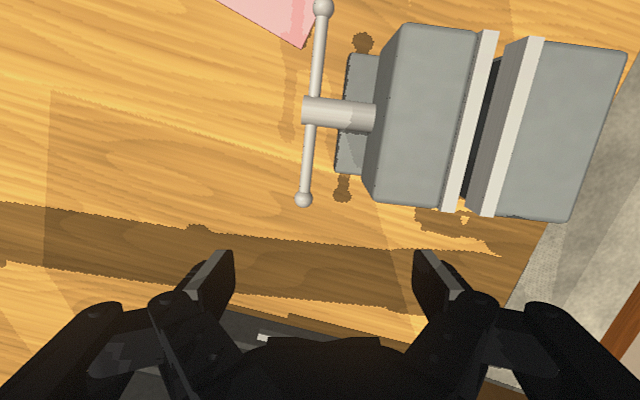

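```bash
cat > h.py <<'E'
import numpy as np, cv2
from bench import readout, viewer
def snap(n,f=None):
    s=viewer.snapshot(n)
    if f: cv2.imwrite(f"pics/{f}.png",s["pixels"])
    return s
def unproj(s,u,v,z):
    K,R,t=map(np.array,(s["intrinsics"],s["R"],s["t"]))
    c=-R.T@t; d=R.T@np.linalg.inv(K)@np.array([u,v,1.])
    return c+d*(z-c[2])/d[2]
def proj(s,X):
    K,R,t=map(np.array,(s["intrinsics"],s["R"],s["t"]))
    p=K@(R@np.array(X)+t); return p[:2]/p[2]
def crop(s,x0,y0,w,h,k,f):
    im=s["pixels"][y0:y0+h,x0:x0+w]; im=cv2.resize(im,None,fx=k,fy=k,interpolation=cv2.INTER_CUBIC)
    st=10
    for u in range((x0+st-1)//st*st,x0+w,st):
        cv2.putText(im,str(u),((u-x0)*k,8),0,.3,(0,0,255),1); cv2.line(im,((u-x0)*k,10),((u-x0)*k,14),(0,0,255),1)
    for v in range((y0+st-1)//st*st,y0+h,st):
        cv2.putText(im,str(v),(0,(v-y0)*k+3),0,.3,(0,0,255),1); cv2.line(im,(20,(v-y0)*k),(24,(v-y0)*k),(0,0,255),1)
    cv2.imwrite(f"pics/{f}.png",im)
E
python3 - <<'E'
from h import *
s=snap("top")
crop(s,150,165,140,60,5,"t_stand"); crop(s,285,160,195,85,4,"t_rack")
s=snap("scene"); crop(s,310,235,145,150,4,"s_stand")
crop(s,220,110,160,145,4,"s_rack")
E
```

```text
(no output)
```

View pics/t_stand.png

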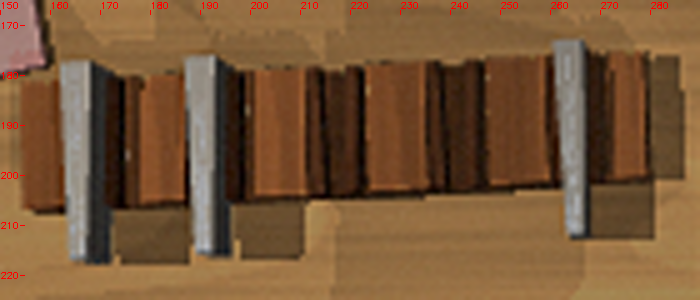

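View pics/t_rack.png

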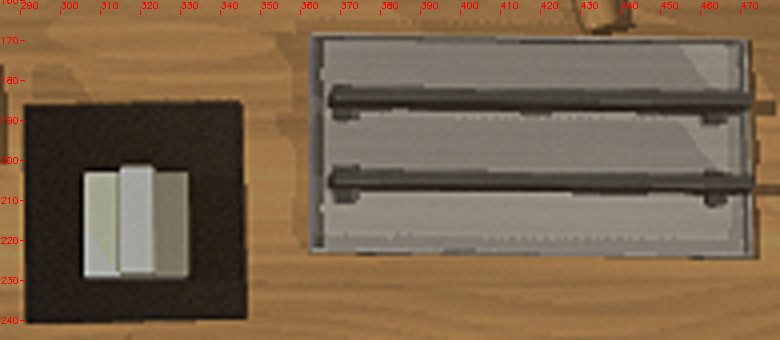

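View pics/s_stand.png

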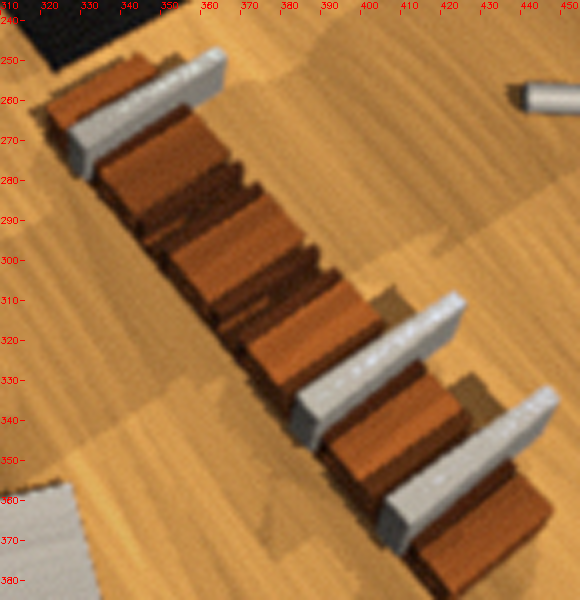

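View pics/s_rack.png

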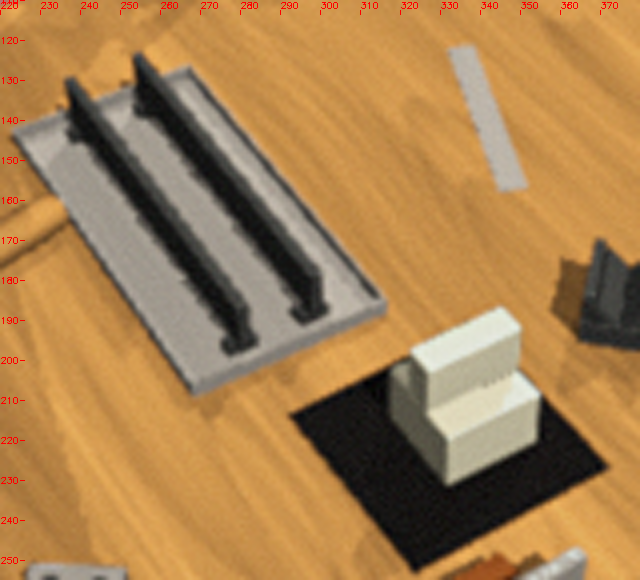

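Run:
```python
from h import *
from scipy.optimize import least_squares
T=snap("top");S=snap("scene")
print("camT",-T["R"].T@T["t"])
def fit(name,obs,x0):
    def f(p):
        c,s_=np.cos(p[2]),np.sin(p[2]); r=[]
        for cam,(lx,ly,lz),uv in obs:
            X=[p[0]+c*lx-s_*ly,p[1]+s_*lx+c*ly,lz]
            r+=list(proj(cam,X)-np.array(uv))
        return np.array(r)
    o=least_squares(f,x0,loss="soft_l1"); print(name,np.round(o.x,4),"res",np.round(f(o.x).reshape(-1,2),1).tolist())
fit("mat",[(T,(.065,.065,.003),(291,185.5)),(T,(.065,-.065,.003),(345,185)),(T,(-.065,-.065,.003),(346.5,239.5)),(T,(-.065,.065,.003),(291,240.5)),
 (S,(-.065,-.065,.003),(371.5,226.5)),(S,(.065,.065,.003),(292,214) if 0 else (324,253))][:5],[.55,0,0])
fit("tap",[(T,(.03,.01,.079),(315,201.5)),(T,(.03,-.01,.079),(323.3,201.3)),(T,(-.03,-.01,.079),(323.3,228)),(T,(-.03,.01,.079),(315,228))],[.55,0,0])
fit("tapS",[(S,(.03,.01,.079),(328,205)if 0 else (326.5,206)),(S,(.03,-.01,.079),(322.5,197.5)),(S,(-.03,-.01,.079),(345,186.5)),(S,(-.03,.01,.079),(349.5,191.5))],[.55,0,0])
fit("rack",[(T,(.065,.13,.012),(361.8,168.5)),(T,(.065,-.13,.012),(472,170)),(T,(-.065,-.13,.012),(473.5,224.5)),(T,(-.065,.13,.012),(361.8,222.5)),],[.6,-.25,0])
fit("stand",[(T,(-.03,.145,.024),(154.3,206.3)),(T,(.03,.145,.024),(154.5,181.0)),(T,(.03,-.145,.024),(278.5,175.5)),(T,(-.03,-.145,.024),(280,201)),
 ],[.6,.25,0])
fit("standS",[(S,(-.03,.145,.024),(447.5,362)),(S,(.03,.145,.024),(423,383)),(S,(.03,-.145,.024),(321.5,262)),(S,(-.03,-.145,.024),(344,248))],[.6,.25,0])
for n,u,b in [("a",(165.5,217),(165,177.5)),("b",(191,215.8),(190,176)),("c",(265.5,212),(263.5,173.3))]:
    for z in (.04,.044,.048): print(n,z,unproj(T,*u,z).round(4),unproj(T,*b,z).round(4))
```

```text
camT [0.43427427 0.00569907 1.03607695]
mat [ 0.5199 -0.0017 -0.0113] res [[-0.4, -0.0], [0.2, 0.2], [-0.6, 0.5], [-0.5, -0.2], [-31.9, -36.3]]
tap [ 0.5089 -0.0034 -0.0162] res [[-0.4, -0.5], [0.4, -0.3], [0.4, 0.4], [-0.4, 0.4]]
tapS [ 0.5113 -0.0012  0.0239] res [[0.5, -2.0], [-0.9, 0.6], [-0.4, -0.1], [0.7, 0.5]]
rack [ 0.5539 -0.2365 -0.0321] res [[0.6, -0.3], [-0.4, -0.1], [-0.5, 0.1], [0.4, 0.4]]
stand [0.5725 0.2327 0.0277] res [[0.1, 0.2], [-0.2, -0.1], [0.4, -0.0], [-0.2, -0.0]]
standS [0.5746 0.2338 0.0384] res [[1.1, 0.2], [-0.2, 0.2], [-1.2, -0.4], [0.2, -0.5]]
a 0.04 [0.5125 0.3451 0.04  ] [0.6033 0.3484 0.04  ]
a 0.044 [0.5121 0.3438 0.044 ] [0.6026 0.347  0.044 ]
a 0.048 [0.5118 0.3424 0.048 ] [0.602  0.3456 0.048 ]
b 0.04 [0.5142 0.2874 0.04  ] [0.6059 0.2912 0.04  ]
b 0.044 [0.5139 0.2863 0.044 ] [0.6052 0.2901 0.044 ]
b 0.048 [0.5136 0.2852 0.048 ] [0.6045 0.2889 0.048 ]
c 0.04 [0.52   0.1183 0.04  ] [0.6095 0.1226 0.04  ]
c 0.044 [0.5197 0.1178 0.044 ] [0.6088 0.1221 0.044 ]
c 0.048 [0.5194 0.1174 0.048 ] [0.6081 0.1217 0.048 ]
```

```bash
cat >> h.py <<'E'
from scipy.spatial.transform import Rotation as Rot
def cur():
    s=readout.sense(); q=s["tcp_rot"]; return s,Rot.from_quat([q[1],q[2],q[3],q[0]]),s["tcp_pos"]
def des(yaw,sgn=1):
    z=np.array([-np.sin(yaw),np.cos(yaw),0])*sgn; x=np.array([0,0,-1.]); y=np.cross(z,x)
    return Rot.from_matrix(np.column_stack([x,y,z]))
def goto(p,yaw,sgn=1):
    s,R,t=cur(); Rd=des(yaw,sgn)
    rv=(R.inv()*Rd).as_rotvec(degrees=True); d=R.inv().apply(np.array(p)-t)*100
    print("turn deg",rv.round(2),"shift cm",d.round(2)); return rv,d
def st():
    s,R,t=cur(); print("t %.2f"%s["clock"],"tcp",t.round(4),"F",s["wrist_force"].round(1),"w %.3f"%s["width"],"axes x",R.as_matrix()[:,0].round(3),"z",R.as_matrix()[:,2].round(3),"q",s["joint_positions"].round(2))
E
python3 - <<'E'
from h import *
st(); goto([.51,-.003,.15],0,1); goto([.51,-.003,.15],0,-1)
E
```

```text
t 0.35 tcp [ 0.2064 -0.6948  0.2144] F [0.6 0.2 0. ] w 1.001 axes x [-0.  0. -1.] z [ 0.285 -0.959 -0.001] q [ 1.19  0.59  0.05  1.61 -0.03  0.94 -0.03]
turn deg [-1.6345e+02 -1.0000e-02 -4.0000e-02] shift cm [  6.47  48.8  -57.66]
turn deg [ 1.655e+01 -3.000e-02  1.000e-02] shift cm [  6.47  48.8  -57.66]
```

Request:
servo_tool(targets=[[[4,0,0],[0,10,-12],1],[[16.5,0,0],[0,48.8,-57.7],1],[[16.5,0,0],[0,48.8,-57.7],1],[[16.5,0,0],[0,48.8,-57.7],1],[[16.5,0,0],[0,48.8,-57.7],1],[[16.5,0,0],[0,48.8,-57.7],1],[[16.5,0,0],[0,48.8,-57.7],1],[[16.5,0,0],[0,48.8,-57.7],1],[[16.5,0,0],[0,48.8,-57.7],1],[[16.5,0,0],[0,48.8,-57.7],1],[[16.5,0,0],[0,48.8,-57.7],1],[[16.5,0,0],[0,48.8,-57.7],1]], squeeze=100)

```text
clock: 1.35
tcp_pos: [0.4078, -0.2353, 0.2151]
tcp_rot: [0.5, 0.5, 0.5, -0.5]
wrist_force: [1.2, 0.8, -0.5]
width: 0.998
```

```bash
python3 -c "
from h import *
st(); goto([.51,-.003,.17],0,-1)"
```

```text
t 1.35 tcp [ 0.4078 -0.2353  0.2151] F [ 1.2  0.8 -0.5] w 0.998 axes x [ 0.001 -0.    -1.   ] z [ 0.001 -1.     0.   ] q [ 0.39  0.27  0.04  2.17 -0.02  0.7  -1.12]
turn deg [ 0.03  0.03 -0.06] shift cm [  4.51  10.23 -23.22]
```

Request:
servo_tool(targets=[[[0,0,0],[0,10.2,-23.2],1],[[0,0,0],[0,10.2,-23.2],1],[[0,0,0],[2,10.2,-23.2],1],[[0,0,0],[4,10.2,-23.2],1],[[0,0,0],[4.5,10.2,-23.2],1],[[0,0,0],[4.5,10.2,-23.2],1],[[0,0,0],[4.5,10.2,-23.2],1],[[0,0,0],[4.5,10.2,-23.2],1],[[0,0,0],[4.5,10.2,-23.2],1]])

```text
clock: 2.1
tcp_pos: [0.5087, -0.005, 0.1696]
tcp_rot: [0.5, 0.499, 0.501, -0.5]
wrist_force: [0.0, 0.4, 1.4]
width: 1.0
```

```bash
python3 -c "
from h import *
st(); goto([.51,-.003,.055],0,-1)
snap('wrist','w1');s=snap('top','t1');crop(s,285,160,130,85,5,'t1c')"
```

```text
t 2.10 tcp [ 0.5087 -0.005   0.1696] F [0.  0.4 1.4] w 1.000 axes x [-0.001 -0.001 -1.   ] z [ 0.002 -1.     0.001] q [-0.06  0.39 -0.03  2.13  0.02  0.63 -1.67]
turn deg [0.12 0.03 0.05] shift cm [11.46  0.14 -0.21]
```

View pics/w1.png

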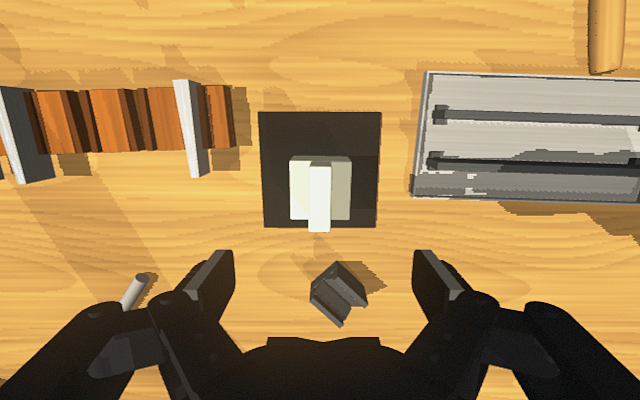

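```bash
python3 -c "
from h import *
s=snap('wrist')
for u in [(309,166),(329.5,166),(330.5,232),(309.5,232)]: print(unproj(s,*u,.079).round(4))
for u in [(258,112),(382,112),(383,228),(263,228)]: print(unproj(s,*u,.003).round(4))
crop(s,250,100,140,140,4,'w1c')"
```

```text
[0.5375 0.005  0.079 ]
[ 0.5375 -0.0122  0.079 ]
[ 0.4783 -0.0133  0.079 ]
[0.4783 0.0055 0.079 ]
[0.5826 0.061  0.003 ]
[ 0.5823 -0.0685  0.003 ]
[ 0.4533 -0.0763  0.003 ]
[0.4536 0.0631 0.003 ]
```

View pics/w1c.png

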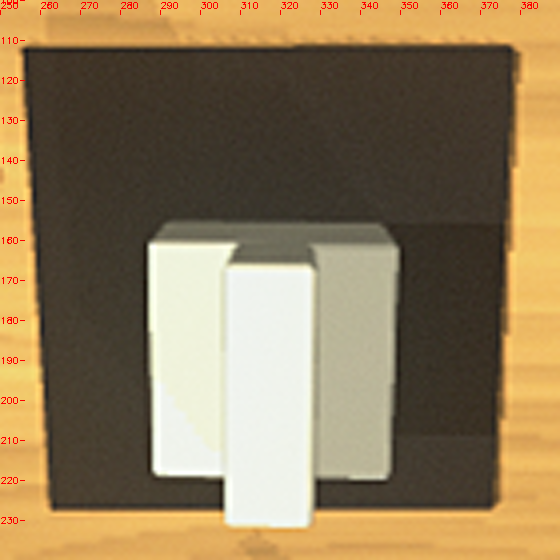

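Request:
servo_tool(targets=[[[0,0,0],[3,0,-0.3],1],[[0,0,0],[6,0,-0.3],1],[[0,0,0],[8,0,-0.3],1],[[0,0,0],[10,0,-0.3],1],[[0,0,0],[11,0,-0.3],1],[[0,0,0],[11.5,0,-0.3],1],[[0,0,0],[11.5,0,-0.3],0],[[0,0,0],[11.5,0,-0.3],0],[[0,0,0],[11.5,0,-0.3],0],[[0,0,0],[11.5,0,-0.3],0],[[0,0,0],[11.5,0,-0.3],0],[[0,0,0],[11.5,0,-0.3],0]], squeeze=110)

```text
clock: 3.25
tcp_pos: [0.5095, -0.0019, 0.0559]
tcp_rot: [0.5, 0.5, 0.5, -0.5]
wrist_force: [-0.1, -0.6, 6.0]
width: 0.19
```

```bash
python3 -c "
from h import *
st(); s=snap('wrist'); crop(s,220,80,200,150,4,'w2c')"
```

```text
t 3.25 tcp [ 0.5095 -0.0019  0.0559] F [-0.1 -0.6  6. ] w 0.190 axes x [ 0.001  0.    -1.   ] z [ 0. -1. -0.] q [-0.07  0.58 -0.02  2.2   0.03  0.36 -1.69]
```

View pics/w2c.png

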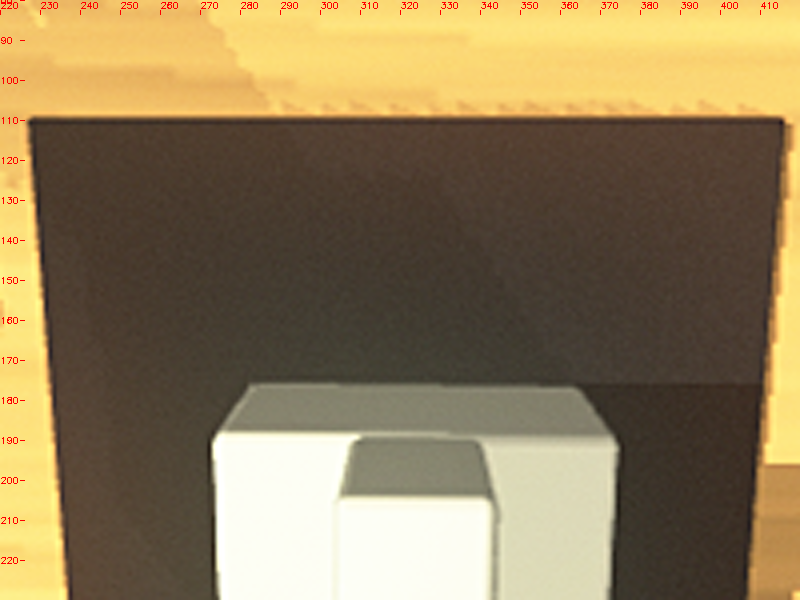

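```bash
python3 -c "
from h import *
s=snap('wrist')
for u in [(274,188.5),(373,188.5)]: print(unproj(s,*u,.045).round(4))
T=snap('top')
for u in [(226,267),(200,316),(232,270),(330,285),(345,270),(328,258)]: print(unproj(T,*u,.02).round(3))
print(unproj(T,240,60,0).round(3),unproj(T,250,100,.13).round(3))
"
```

```text
[0.5379 0.027  0.045 ]
[ 0.5379 -0.0305  0.045 ]
[0.397 0.211 0.02 ]
[0.289 0.269 0.02 ]
[0.39  0.198 0.02 ]
[ 0.352 -0.026  0.02 ]
[ 0.385 -0.061  0.02 ]
[ 0.413 -0.023  0.02 ]
[0.901 0.185 0.   ] [0.753 0.14  0.13 ]
```

Request:
servo_tool(targets=[[[0,0,0],[-1,0,0],0],[[0,0,0],[-3,0,0],0],[[0,0,0],[-5,0,0],0],[[0,0,0],[-7,0,0],0],[[0,0,0],[-8,0,0],0],[[0,0,0],[-8,0,0],0],[[0,0,0],[-8,0,0],0]])

```text
clock: 3.98
tcp_pos: [0.509, -0.0019, 0.135]
tcp_rot: [0.5, 0.5, 0.5, -0.5]
wrist_force: [-0.2, 0.8, -2.5]
width: 0.186
```

```bash
python3 -c "
from h import *
st(); s=snap('wrist'); crop(s,220,80,200,150,4,'w3c')
goto([.456,.117,.136],.031,-1)"
```

```text
t 3.98 tcp [ 0.509  -0.0019  0.135 ] F [-0.2  0.8 -2.5] w 0.186 axes x [ 0.001  0.    -1.   ] z [ 0.001 -1.    -0.   ] q [-0.06  0.44 -0.03  2.16  0.02  0.54 -1.68]
turn deg [-1.72  0.    0.06] shift cm [ -0.17  -5.22 -11.9 ]
```

View pics/w3c.png

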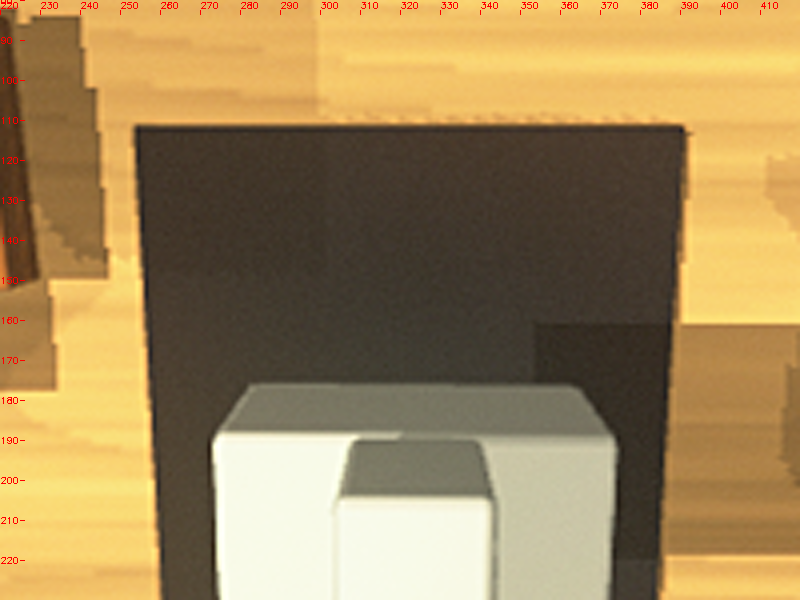

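Request:
servo_tool(targets=[[[-1.8,0,0],[-1,-5.2,-11.9],0],[[-1.8,0,0],[-1,-5.2,-11.9],0],[[-1.8,0,0],[-1,-5.2,-11.9],0],[[-1.8,0,0],[-1,-5.2,-11.9],0],[[-1.8,0,0],[2,-5.2,-11.9],0],[[-1.8,0,0],[5,-5.2,-11.9],0],[[-1.8,0,0],[7,-5.2,-11.9],0],[[-1.8,0,0],[7.6,-5.2,-11.9],0],[[-1.8,0,0],[7.6,-5.2,-11.9],0],[[-1.8,0,0],[7.6,-5.2,-11.9],0]])

```text
clock: 4.87
tcp_pos: [0.4566, 0.1168, 0.0583]
tcp_rot: [0.508, 0.491, 0.508, -0.492]
wrist_force: [0.9, -0.8, -1.9]
width: 0.182
```

```bash
python3 -c "
from h import *
st(); s=snap('wrist','w4'); T=snap('top'); crop(T,150,165,140,60,5,'t4')"
```

```text
t 4.87 tcp [0.4566 0.1168 0.0583] F [ 0.9 -0.8 -1.9] w 0.182 axes x [-0.001 -0.001 -1.   ] z [ 0.032 -0.999  0.   ] q [-0.33  0.55 -0.02  2.28  0.04  0.32 -1.93]
```

View pics/w4.png

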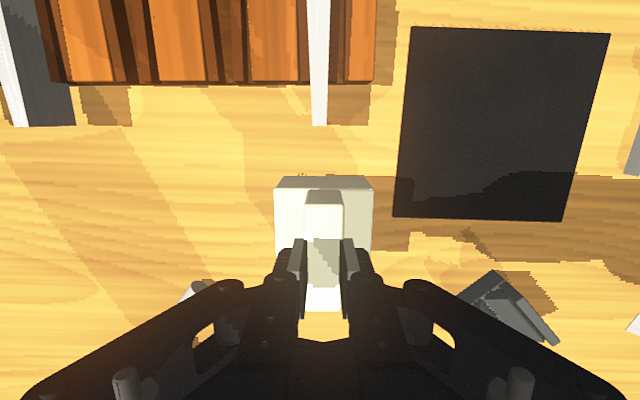

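Request:
servo_tool(targets=[[[0,0,0],[0,1.5,0],0],[[0,0,0],[0,3,0],0],[[0,0,0],[0,3.4,0],0],[[0,0,0],[0,3.8,0],0],[[0,0,0],[0,4.2,0],0],[[0,0,0],[0,4.6,0],0]])

```text
clock: 5.47
tcp_pos: [0.4938, 0.1174, 0.0583]
tcp_rot: [0.505, 0.486, 0.512, -0.497]
wrist_force: [-14.7, 1.2, 7.6]
width: 0.186
```

```bash
python3 -c "
from h import *
st(); s=snap('wrist','w5');crop(s,230,20,180,130,4,'w5c')"
```

```text
t 5.47 tcp [0.4938 0.1174 0.0583] F [-14.7   1.2   7.6] w 0.186 axes x [-0.017 -0.004 -1.   ] z [ 0.034 -0.999  0.003] q [-0.3   0.58 -0.03  2.19  0.04  0.39 -1.9 ]
```

View pics/w5.png

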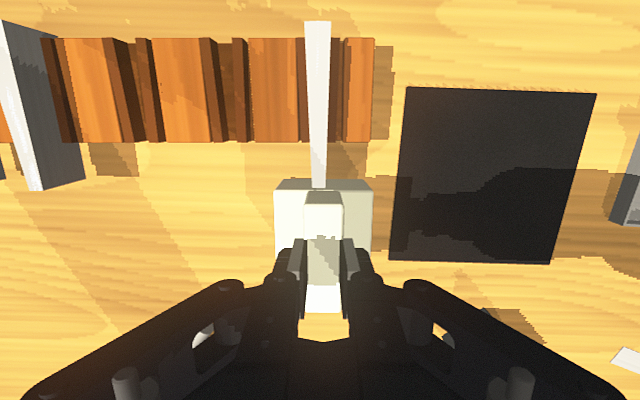

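Request:
servo_tool(targets=[[[0,0,0],[0,0.3,0],0],[[0,0,0],[0,0.6,0],0],[[0,0,0],[0,0.9,0],0],[[0,0,0],[0,1.2,0],0],[[0,0,0],[0,1.5,0],0],[[0,0,0],[0,1.5,0],0]])

```text
clock: 6.02
tcp_pos: [0.5, 0.1173, 0.057]
tcp_rot: [0.502, 0.481, 0.515, -0.501]
wrist_force: [-18.1, 1.5, 8.1]
width: 0.186
```

```bash
python3 -c "
from h import *
st()"
```

```text
t 6.02 tcp [0.5    0.1173 0.057 ] F [-18.1   1.5   8.1] w 0.186 axes x [-0.032 -0.007 -0.999] z [ 0.036 -0.999  0.006] q [-0.29  0.59 -0.04  2.16  0.04  0.42 -1.89]
```

Request:
servo_tool(targets=[[[0,0,0],[0,0.4,0],0],[[0,0,0],[0,0.8,0],0],[[0,0,0],[0,1.2,0],0],[[0,0,0],[0,1.4,0],0],[[0,0,0],[0,1.4,0],0],[[0,0,0],[0,1.4,0],0]])

```text
clock: 6.52
tcp_pos: [0.5215, 0.1185, 0.0577]
tcp_rot: [0.505, 0.486, 0.512, -0.497]
wrist_force: [-11.2, 1.2, 4.0]
width: 0.186
```

```bash
python3 -c "
from h import *
st();snap('wrist','w6')"
```

```text
t 6.52 tcp [0.5215 0.1185 0.0577] F [-11.2   1.2   4. ] w 0.186 axes x [-0.019 -0.004 -1.   ] z [ 0.035 -0.999  0.003] q [-0.28  0.6  -0.04  2.13  0.04  0.43 -1.89]
```

View pics/w6.png

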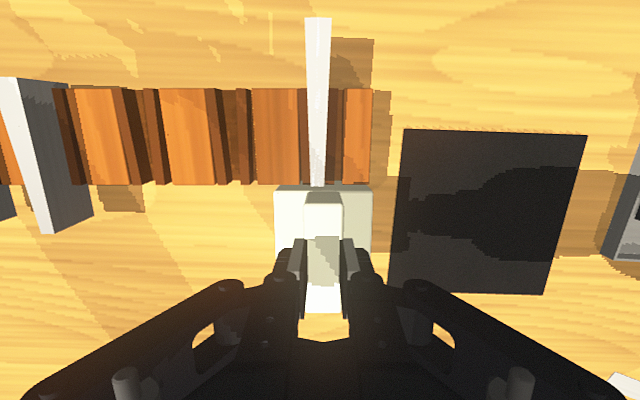

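Request:
servo_tool(targets=[[[0,0,0],[0,-2,0],0],[[0,0,0],[0,-5,0],0],[[0,0,0],[0,-7.5,0],0],[[0,0,0],[0,-7.5,0],0],[[0,0,0],[0,-7.5,0],0]])

```text
clock: 6.98
tcp_pos: [0.4552, 0.1168, 0.0591]
tcp_rot: [0.508, 0.492, 0.508, -0.492]
wrist_force: [0.2, -0.2, -2.3]
width: 0.188
```

```bash
python3 -c "
from h import *
st();goto([.455,.2847,.0585],.031,-1)
s=snap('top','t7');crop(s,150,165,140,60,5,'t7c');s=snap('wrist');crop(s,200,20,240,200,3,'w7')"
```

```text
t 6.98 tcp [0.4552 0.1168 0.0591] F [ 0.2 -0.2 -2.3] w 0.188 axes x [-0. -0. -1.] z [ 0.033 -0.999  0.   ] q [-0.33  0.55 -0.03  2.28  0.04  0.31 -1.93]
turn deg [0.13 0.   0.01] shift cm [  0.06   0.53 -16.78]
```

View pics/t7c.png

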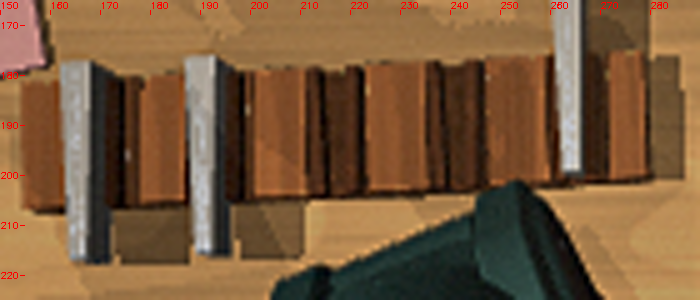

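View pics/w7.png

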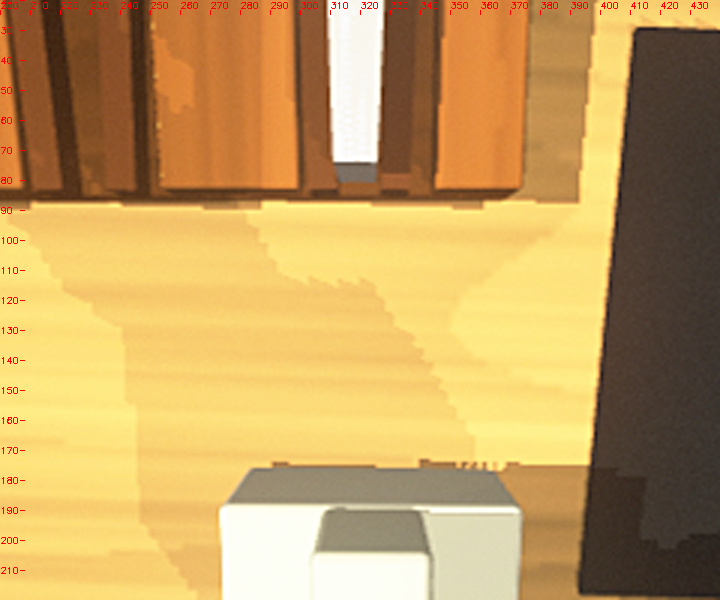

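Request:
servo_tool(targets=[[[0,0,0],[0,0,-4],0],[[0,0,0],[0,0,-8],0],[[0,0,0],[0,0,-12],0],[[0,0,0],[0,0,-16.8],0],[[0,0,0],[0,0,-16.8],0],[[0,0,0],[0,0,-16.8],0],[[0,0,0],[0,0,-16.8],0]])

```text
clock: 7.67
tcp_pos: [0.4525, 0.2862, 0.0588]
tcp_rot: [0.509, 0.492, 0.508, -0.491]
wrist_force: [0.5, -0.2, -2.3]
width: 0.186
```

```bash
python3 -c "
from h import *
st();s=snap('wrist','w8')"
```

```text
t 7.67 tcp [0.4525 0.2862 0.0588] F [ 0.5 -0.2 -2.3] w 0.186 axes x [ 0.001  0.001 -1.   ] z [ 0.034 -0.999 -0.001] q [-0.66  0.6   0.02  2.14 -0.02  0.4  -2.17]
```

View pics/w8.png

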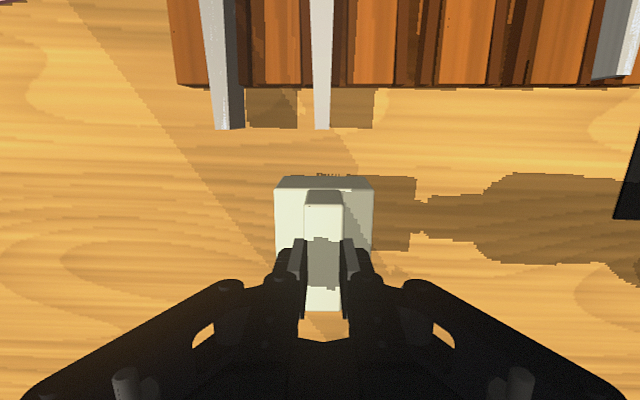

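Request:
servo_tool(targets=[[[0,0,0],[0,1.5,0],0],[[0,0,0],[0,2.8,0],0],[[0,0,0],[0,3.3,0],0],[[0,0,0],[0,3.8,0],0],[[0,0,0],[0,4.2,0],0],[[0,0,0],[0,4.6,0],0],[[0,0,0],[0,5.0,0],0],[[0,0,0],[0,5.4,0],0],[[0,0,0],[0,5.8,0],0],[[0,0,0],[0,6.1,0],0],[[0,0,0],[0,6.1,0],0]])

```text
clock: 8.63
tcp_pos: [0.4964, 0.2836, 0.0566]
tcp_rot: [0.504, 0.481, 0.513, -0.501]
wrist_force: [-19.8, 0.2, 7.2]
width: 0.19
```

```bash
python3 -c "
from h import *
st();s=snap('wrist','w9')"
```

```text
t 8.63 tcp [0.4964 0.2836 0.0566] F [-19.8   0.2   7.2] w 0.190 axes x [-0.029 -0.01  -1.   ] z [ 0.036 -0.999  0.009] q [-0.6   0.64  0.    2.04 -0.02  0.5  -2.11]
```

View pics/w9.png

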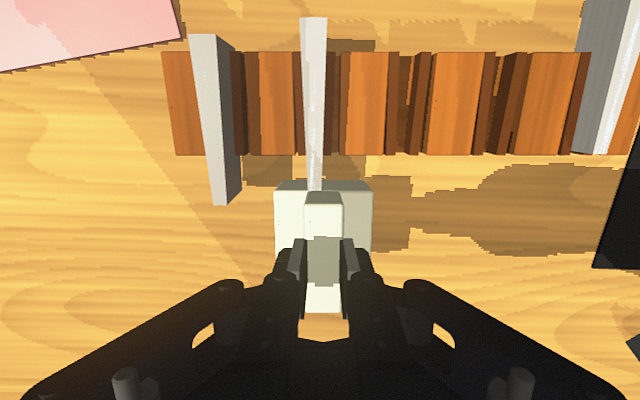

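Request:
servo_tool(targets=[[[0,0,0],[0,0.4,-0.1],0],[[0,0,0],[0,0.8,-0.1],0],[[0,0,0],[0,1.2,-0.1],0],[[0,0,0],[0,1.5,-0.1],0],[[0,0,0],[0,1.5,-0.1],0],[[0,0,0],[0,1.5,-0.1],0]])

```text
clock: 9.18
tcp_pos: [0.516, 0.2855, 0.0569]
tcp_rot: [0.505, 0.484, 0.512, -0.498]
wrist_force: [-13.8, -0.9, 5.4]
width: 0.184
```

```bash
python3 -c "
from h import *
st();s=snap('wrist','w10')"
```

```text
t 9.18 tcp [0.516  0.2855 0.0569] F [-13.8  -0.9   5.4] w 0.184 axes x [-0.021 -0.008 -1.   ] z [ 0.034 -0.999  0.007] q [-0.58  0.65  0.    2.   -0.02  0.51 -2.1 ]
```

View pics/w10.png

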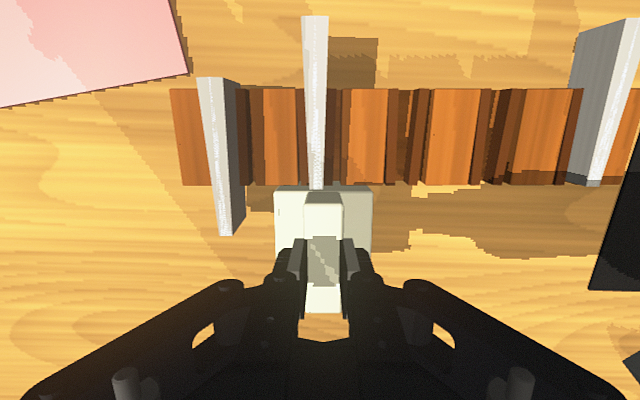

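Request:
servo_tool(targets=[[[0,0,0],[0,-2,0],0],[[0,0,0],[0,-5,0],0],[[0,0,0],[0,-7.5,0],0],[[0,0,0],[0,-7.5,-2],0],[[0,0,0],[0,-7.5,-4],0],[[0,0,0],[0,-7.5,-5.7],0],[[0,0,0],[0,-7.5,-5.7],0],[[0,0,0],[0,-7.5,-5.7],0]])

```text
clock: 9.9
tcp_pos: [0.4504, 0.3431, 0.0587]
tcp_rot: [0.508, 0.492, 0.508, -0.492]
wrist_force: [-0.3, -0.7, -1.6]
width: 0.181
```

```bash
python3 -c "
from h import *
st();s=snap('wrist','w11');goto([.453,.342,.0585],.031,-1)"
```

```text
t 9.90 tcp [0.4504 0.3431 0.0587] F [-0.3 -0.7 -1.6] w 0.181 axes x [ 0.  0. -1.] z [ 0.033 -0.999 -0.   ] q [-0.75  0.62  0.03  2.07 -0.03  0.45 -2.23]
turn deg [0.03 0.08 0.04] shift cm [ 0.    0.26 -0.04]
```

View pics/w11.png

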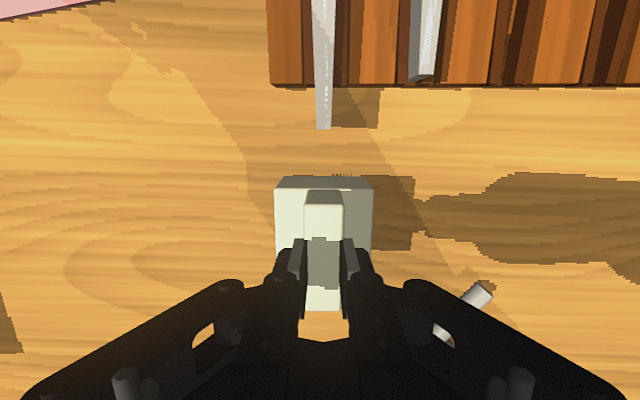

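Request:
servo_tool(targets=[[[0,0,0],[0,1.5,0],0],[[0,0,0],[0,2.8,0],0],[[0,0,0],[0,3.3,0],0],[[0,0,0],[0,3.8,0],0],[[0,0,0],[0,4.2,0],0],[[0,0,0],[0,4.6,-0.1],0],[[0,0,0],[0,5.0,-0.1],0],[[0,0,0],[0,5.4,-0.1],0],[[0,0,0],[0,5.8,-0.1],0],[[0,0,0],[0,6.2,-0.1],0],[[0,0,0],[0,6.5,-0.1],0],[[0,0,0],[0,6.5,-0.1],0]])

```text
clock: 10.95
tcp_pos: [0.5051, 0.3438, 0.0568]
tcp_rot: [0.506, 0.485, 0.511, -0.497]
wrist_force: [-2.1, -0.8, -2.3]
width: 0.188
```

```bash
python3 -c "
from h import *
st();s=snap('wrist','w12')"
```

```text
t 10.95 tcp [0.5051 0.3438 0.0568] F [-2.1 -0.8 -2.3] w 0.188 axes x [-0.017 -0.007 -1.   ] z [ 0.035 -0.999  0.006] q [-0.68  0.67  0.02  1.96 -0.03  0.54 -2.18]
```

View pics/w12.png

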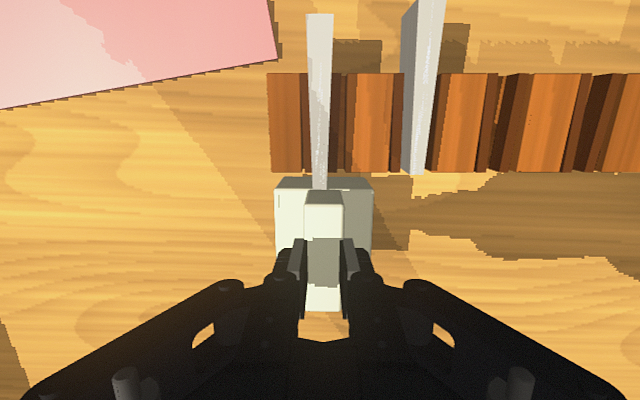

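Loosened; about 7 mm left to flush.

Request:
servo_tool(targets=[[[0,0,0],[0,0.3,-0.1],0],[[0,0,0],[0,0.6,-0.1],0],[[0,0,0],[0,0.8,-0.1],0],[[0,0,0],[0,0.8,-0.1],0]])

```text
clock: 11.33
tcp_pos: [0.5139, 0.3446, 0.0571]
tcp_rot: [0.506, 0.485, 0.511, -0.498]
wrist_force: [-13.0, -1.7, 5.8]
width: 0.186
```

```bash
python3 -c "
from h import *
st();s=snap('wrist','w13')"
```

```text
t 11.33 tcp [0.5139 0.3446 0.0571] F [-13.   -1.7   5.8] w 0.186 axes x [-0.019 -0.008 -1.   ] z [ 0.034 -0.999  0.007] q [-0.67  0.67  0.02  1.94 -0.03  0.55 -2.17]
```

View pics/w13.png

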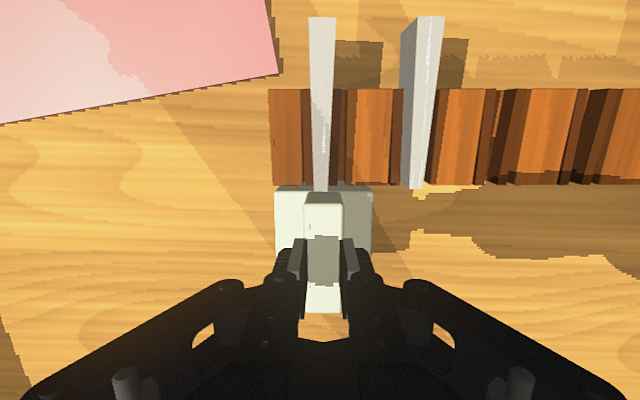

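Request:
servo_tool(targets=[[[0,0,0],[0,-2,0],0],[[0,0,0],[0,-5,0],0],[[0,0,0],[0,-6,0],0],[[0,0,0],[-3,-6,0],0],[[0,0,0],[-6,-6,0],0],[[0,0,0],[-8,-6,0],0],[[0,0,0],[-8,-6,0],0],[[0,0,0],[-8,-6,0],0]])

```text
clock: 12.05
tcp_pos: [0.4658, 0.3457, 0.1401]
tcp_rot: [0.508, 0.494, 0.507, -0.491]
wrist_force: [0.3, -0.1, -1.9]
width: 0.189
```

```bash
python3 -c "
from h import *
st();s=snap('top','t14');crop(s,150,160,140,60,5,'t14c');goto([.52,-.002,.14],0,-1)"
```

```text
t 12.05 tcp [0.4658 0.3457 0.1401] F [ 0.3 -0.1 -1.9] w 0.189 axes x [ 0.004  0.003 -1.   ] z [ 0.031 -1.    -0.002] q [-0.74  0.51  0.04  2.   -0.03  0.63 -2.23]
turn deg [ 1.77 -0.02 -0.08] shift cm [-0.13  4.47 34.85]
```

View pics/t14c.png

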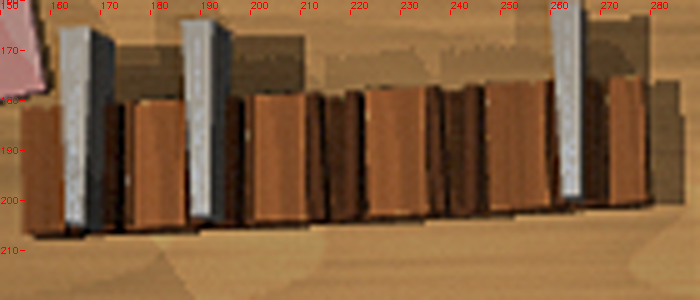

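Request:
servo_tool(targets=[[[1.8,0,0],[0,4.5,34.8],0],[[1.8,0,0],[0,4.5,34.8],0],[[1.8,0,0],[0,4.5,34.8],0],[[1.8,0,0],[0,4.5,34.8],0],[[1.8,0,0],[0,4.5,34.8],0],[[1.8,0,0],[0,4.5,34.8],0],[[1.8,0,0],[0,4.5,34.8],0],[[1.8,0,0],[0,4.5,34.8],0],[[1.8,0,0],[0,4.5,34.8],0],[[1.8,0,0],[2,4.5,34.8],0],[[1.8,0,0],[3,4.5,34.8],0],[[1.8,0,0],[3,4.5,34.8],0]])

```text
clock: 13.1
tcp_pos: [0.5168, -0.0013, 0.1055]
tcp_rot: [0.498, 0.498, 0.502, -0.502]
wrist_force: [-0.6, 0.5, -1.7]
width: 0.187
```

```bash
python3 -c "
from h import *
st();s=snap('wrist','w15');goto([.52,-.002,.057],0,-1)"
```

```text
t 13.10 tcp [ 0.5168 -0.0013  0.1055] F [-0.6  0.5 -1.7] w 0.187 axes x [-0.007 -0.    -1.   ] z [ 0. -1.  0.] q [-0.1   0.5   0.02  2.15 -0.02  0.49 -1.63]
turn deg [ 0.1  -0.01  0.32] shift cm [4.95 0.27 0.16]
```

View pics/w15.png

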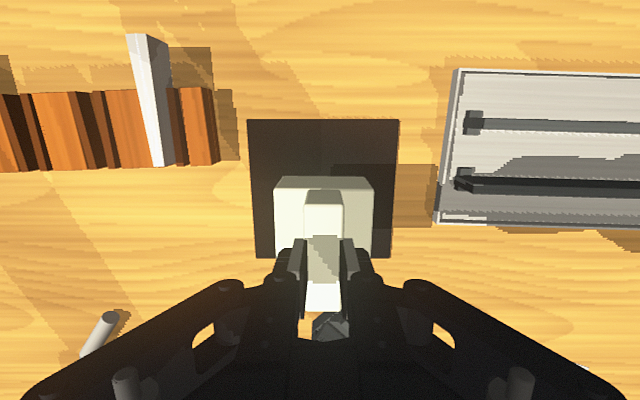

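Request:
servo_tool(targets=[[[0,0,0.3],[2,0.3,0.1],0],[[0,0,0.3],[4,0.3,0.1],0],[[0,0,0.3],[4.6,0.3,0.1],0],[[0,0,0.3],[4.9,0.3,0.1],0],[[0,0,0.3],[4.9,0.3,0.1],0],[[0,0,0.3],[4.9,0.3,0.1],0]])

```text
clock: 13.65
tcp_pos: [0.5231, -0.0015, 0.0603]
tcp_rot: [0.502, 0.501, 0.499, -0.498]
wrist_force: [0.2, -0.6, -1.2]
width: 0.185
```

```bash
python3 -c "
from h import *
st()"
```

```text
t 13.65 tcp [ 0.5231 -0.0015  0.0603] F [ 0.2 -0.6 -1.2] w 0.185 axes x [ 0.006  0.    -1.   ] z [ 0.002 -1.    -0.   ] q [-0.1   0.58  0.02  2.17 -0.02  0.38 -1.63]
```

Request:
servo_tool(targets=[[[0,0,-0.3],[0.3,-0.2,0],0],[[0,0,-0.3],[0.4,-0.2,0],0],[[0,0,-0.3],[0.4,-0.2,0],0.3],[[0,0,-0.3],[0.4,-0.2,0],0.6],[[0,0,-0.3],[0.4,-0.2,0],0.8],[[0,0,-0.3],[0.4,-0.2,0],0.8],[[0,0,-0.3],[-2,-0.2,0],0.8],[[0,0,-0.3],[-5,-0.2,0],0.8],[[0,0,-0.3],[-8,-0.2,0],0.8],[[0,0,-0.3],[-10,-0.2,0],0.8],[[0,0,-0.3],[-10,-0.2,0],0.8]])

```text
clock: 14.57
tcp_pos: [0.5233, -0.002, 0.1639]
tcp_rot: [0.502, 0.502, 0.498, -0.498]
wrist_force: [-0.4, 0.4, -0.4]
width: 0.799
```

```bash
python3 -c "
from h import *
st();s=snap('wrist','w16')
s=snap('scene','s16')"
```

```text
t 14.57 tcp [ 0.5233 -0.002   0.1639] F [-0.4  0.4 -0.4] w 0.799 axes x [ 0.009  0.001 -1.   ] z [ 0.001 -1.    -0.001] q [-0.11  0.41  0.03  2.11 -0.02  0.61 -1.63]
```

View pics/w16.png

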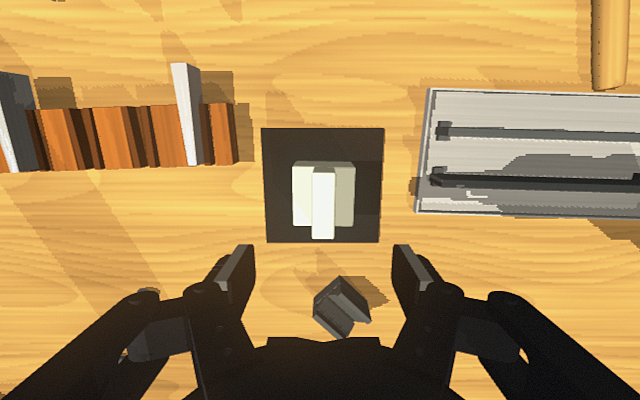

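View pics/s16.png

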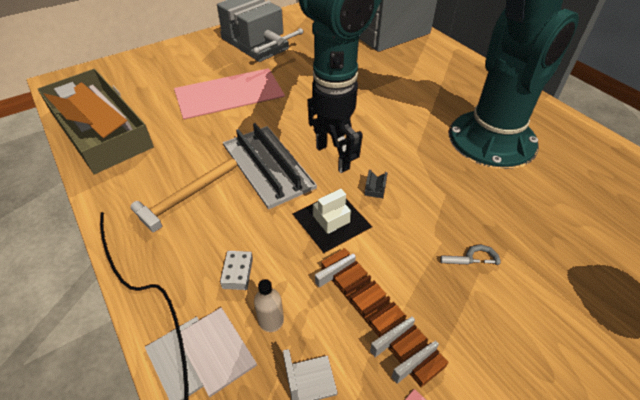

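```bash
python3 -c "
from h import *
goto([.595,.1215,.13],.031,-1)"
```

```text
turn deg [-1.73 -0.01 -0.12] shift cm [  3.07   7.44 -12.34]
```

Request:
servo_tool(targets=[[[-1.8,0,0],[0,7.4,-12.3],0.45],[[-1.8,0,-0.2],[0,7.4,-12.3],0.45],[[-1.8,0,-0.2],[0,7.4,-12.3],0.45],[[-1.8,0,-0.2],[1,7.4,-12.3],0.45],[[-1.8,0,-0.2],[3,7.4,-12.3],0.45],[[-1.8,0,-0.2],[3,7.4,-12.3],0.45],[[-1.8,0,-0.2],[3,7.4,-12.3],0.45],[[-1.8,0,-0.2],[3,7.4,-12.3],0.45]])

```text
clock: 15.33
tcp_pos: [0.593, 0.1195, 0.1289]
tcp_rot: [0.506, 0.49, 0.509, -0.494]
wrist_force: [-0.9, -0.7, 0.2]
width: 0.447
```

```bash
python3 -c "
from h import *
st();s=snap('wrist','w17'); crop(s,230,100,180,130,4,'w17c')"
```

```text
t 15.33 tcp [0.593  0.1195 0.1289] F [-0.9 -0.7  0.2] w 0.447 axes x [-0.006 -0.001 -1.   ] z [ 0.031 -1.     0.001] q [-0.29  0.55  0.02  1.95 -0.02  0.65 -1.8 ]
```

View pics/w17.png

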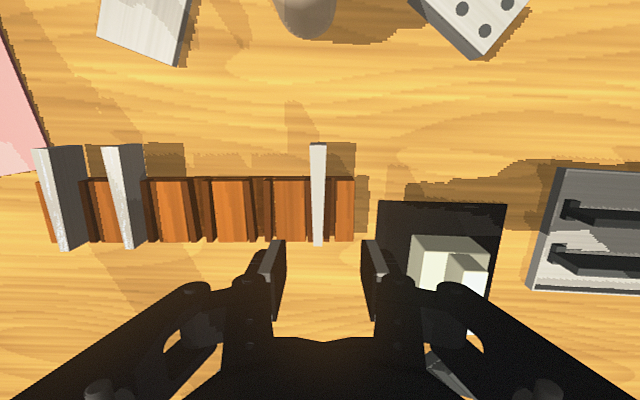

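View pics/w17c.png

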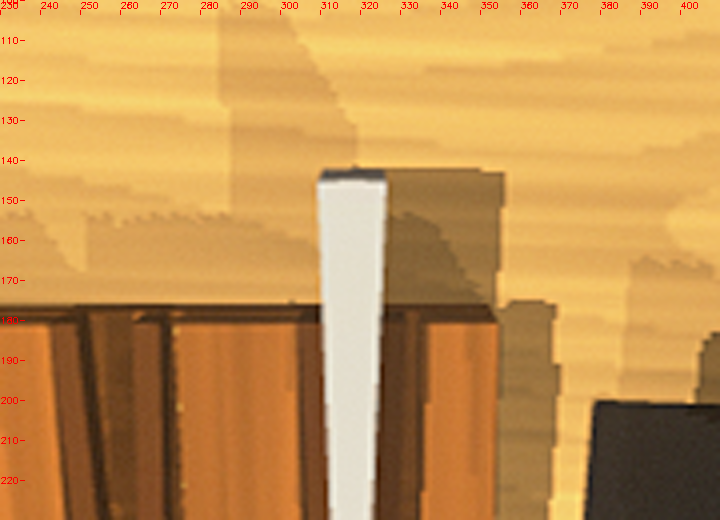

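```bash
python3 -c "
from h import *
s=snap('wrist'); print('cam',-s['R'].T@s['t'])
crop(s,260,130,120,120,5,'w18')
for z in (.04,.042,.044,.046,.048):
  a=unproj(s,309.6,145,z);b=unproj(s,326.5,145,z);c=unproj(s,318,245,z);m=(a+b)/2
  print(z,m.round(4),c.round(4),np.linalg.norm(a-b).round(4),np.linalg.norm(m-c).round(4))
"
```

```text
cam [0.66160448 0.1221295  0.28717306]
0.04 [0.6397 0.1254 0.04  ] [0.551  0.1232 0.04  ] 0.0138 0.0888
0.042 [0.6399 0.1254 0.042 ] [0.5519 0.1232 0.042 ] 0.0137 0.088
0.044 [0.6401 0.1254 0.044 ] [0.5528 0.1232 0.044 ] 0.0136 0.0873
0.046 [0.6403 0.1254 0.046 ] [0.5537 0.1232 0.046 ] 0.0135 0.0866
0.048 [0.6404 0.1253 0.048 ] [0.5546 0.1232 0.048 ] 0.0134 0.0859
```

View pics/w18.png

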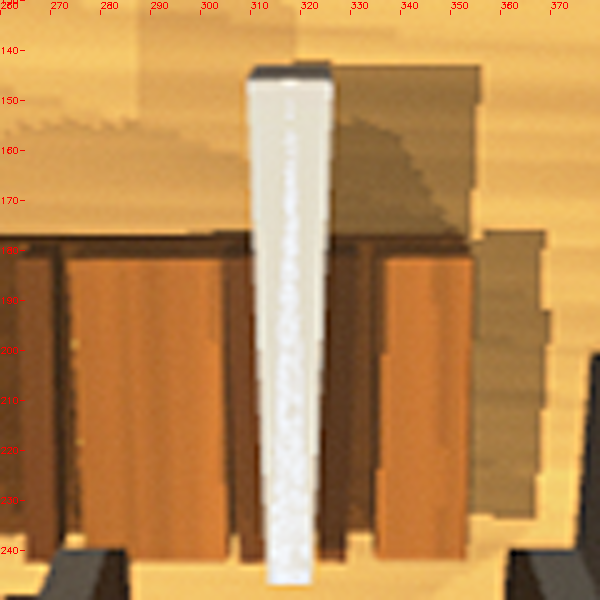

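```bash
python3 -c "
from h import *
st();goto([.599,.1243,.034],.031,-1)"
```

```text
t 15.43 tcp [0.594  0.1197 0.1301] F [ 0.5 -0.1  0.4] w 0.452 axes x [-0.003 -0.001 -1.   ] z [ 0.03 -1.    0.  ] q [-0.29  0.55  0.02  1.95 -0.02  0.65 -1.8 ]
turn deg [-0.04  0.03  0.19] shift cm [ 9.61  0.55 -0.45]
```

Request:
servo_tool(targets=[[[0,0,0.2],[2,0.5,-0.45],0.45],[[0,0,0.2],[4,0.5,-0.45],0.45],[[0,0,0.2],[6,0.5,-0.45],0.45],[[0,0,0.2],[8,0.5,-0.45],0.45],[[0,0,0.2],[9,0.5,-0.45],0.45],[[0,0,0.2],[9.5,0.5,-0.45],0.45],[[0,0,0.2],[9.5,0.5,-0.45],0.45],[[0,0,0.2],[9.5,0.5,-0.45],0.45]])

```text
clock: 16.1
tcp_pos: [0.5992, 0.1255, 0.0355]
tcp_rot: [0.508, 0.492, 0.508, -0.492]
wrist_force: [-0.1, 0.4, -0.0]
width: 0.448
```

```bash
python3 -c "
from h import *
st();s=snap('wrist','w19')"
```

```text
t 16.10 tcp [0.5992 0.1255 0.0355] F [-0.1  0.4 -0. ] w 0.448 axes x [ 0.001  0.    -1.   ] z [ 0.032 -0.999 -0.   ] q [-0.29  0.69  0.01  1.98 -0.02  0.47 -1.8 ]
```

View pics/w19.png

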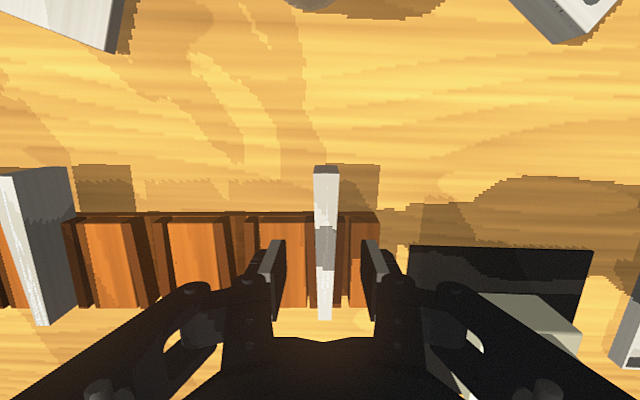

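Request:
servo_tool(targets=[[[0,0,0],[0.1,0,0.1],0.45],[[0,0,0],[0.1,0,0.1],0],[[0,0,0],[0.1,0,0.1],0],[[0,0,0],[0.1,0,0.1],0],[[0,0,0],[0.1,0,0.1],0],[[0,0,0],[0.1,0,0.1],0],[[0,0,0],[0.1,0,0.1],0],[[0,0,0],[0.1,0,0.1],0]], squeeze=80)

```text
clock: 16.82
tcp_pos: [0.5986, 0.1247, 0.0336]
tcp_rot: [0.508, 0.492, 0.508, -0.492]
wrist_force: [-1.2, 0.4, 0.4]
width: -0.001
```

```bash
python3 -c "
from h import *
st()"
```

```text
t 16.82 tcp [0.5986 0.1247 0.0336] F [-1.2  0.4  0.4] w -0.001 axes x [-0.  0. -1.] z [ 0.032 -0.999 -0.   ] q [-0.29  0.7   0.01  1.98 -0.02  0.47 -1.8 ]
```

```bash
python3 -c "
from h import *
s=snap('wrist','w20');crop(s,230,130,190,150,4,'w20c')"
```

```text
(no output)
```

View pics/w20.png

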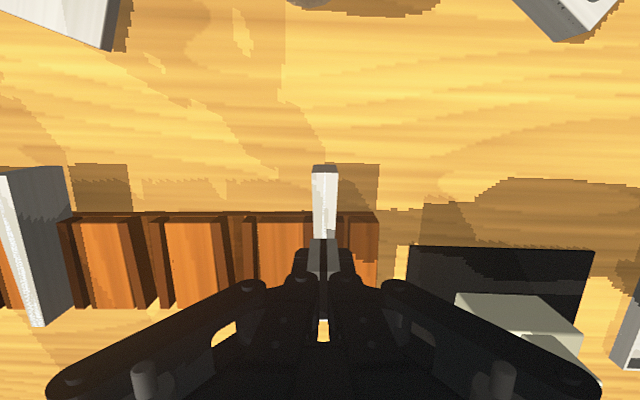

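View pics/w20c.png

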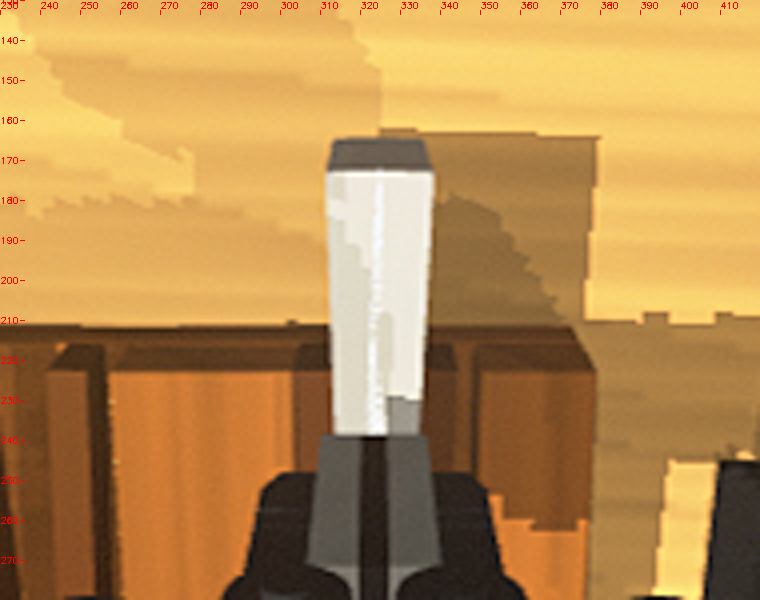

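```bash
python3 -c "
from h import *
s=snap('wrist'); t=cur()[2]
for dz in (-.008,0,.011,.02,.03):
  print(dz,[proj(s,[t[0]+dx,t[1]+.0003*0,t[2]+dz]).round(1) for dx in (.011,-.011)])
print(proj(s,[.6396,.1254,.04]),proj(s,[.6396,.1254,.042]),proj(s,[.6396,.1254,.048]))
T=snap('top'); crop(T,240,140,60,80,8,'t20')
S=snap('scene'); crop(S,290,200,90,90,8,'s20')
"
```

```text
-0.008 [array([324.5, 218.4]), array([323.3, 252.7])]
0 [array([324.5, 223. ]), array([323.3, 258.7])]
0.011 [array([324.6, 230. ]), array([323.3, 267.8])]
0.02 [array([324.7, 236.6]), array([323.3, 276.2])]
0.03 [array([324.8, 244.8]), array([323.3, 286.7])]
[325.25445353 171.98204225] [325.28087921 172.66103811] [325.36436077 174.8060584 ]
```

View pics/s20.png

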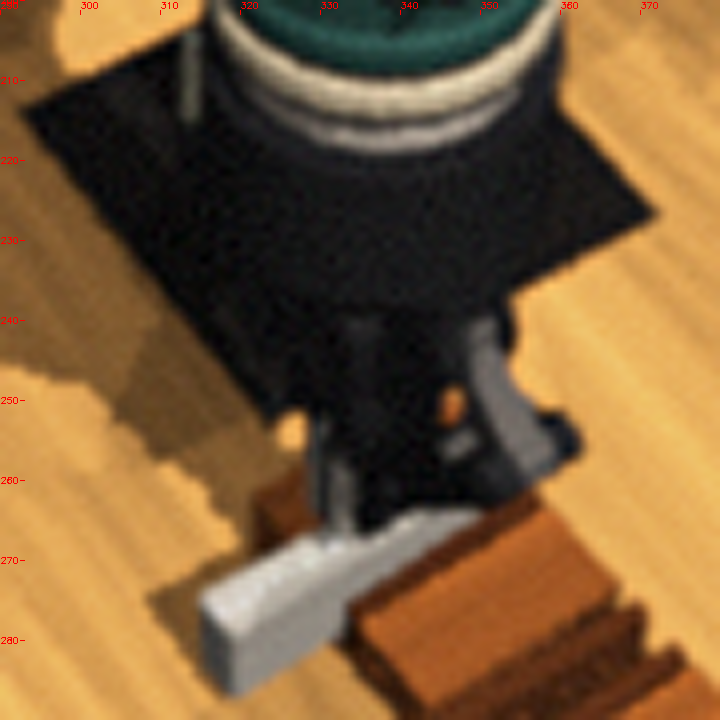

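```bash
python3 -c "
from h import *
S=snap('scene'); t=cur()[2]
for dz in (-.008,.006,.011,.021,.03):
  print(dz,(t[2]+dz).round(3),[proj(S,[t[0]+dx,t[1]-.006,t[2]+dz]).round(1) for dx in (.011,0,-.011)])
print([proj(S,p).round(1) for p in ([.64,.118,.04],[.64,.132,.04],[.55,.12,.04],[.55,.127,.04])])
"
```

```text
-0.008 0.026 [array([328.5, 271.3]), array([333.2, 268.7]), array([337.8, 266.2])]
0.006 0.04 [array([328.6, 267.4]), array([333.3, 264.8]), array([338. , 262.2])]
0.011 0.045 [array([328.7, 266. ]), array([333.4, 263.3]), array([338.1, 260.8])]
0.021 0.055 [array([328.7, 263.1]), array([333.5, 260.4]), array([338.2, 257.8])]
0.03 0.064 [array([328.8, 260.4]), array([333.6, 257.8]), array([338.4, 255.2])]
[array([315.2, 274.4]), array([319.2, 279.7]), array([353.9, 253.9]), array([356. , 256.3])]
```

View pics/t20.png

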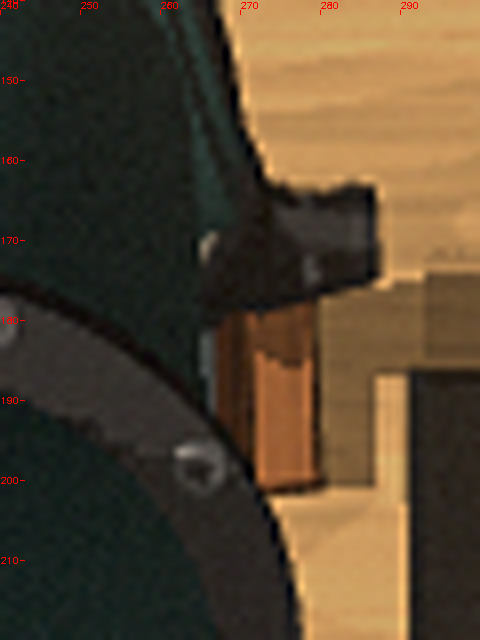

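```bash
python3 -c "
from h import *
s=snap('wrist'); t=cur()[2]
for dx,dz in ((-.0015,-.008),(.011,.021),(.011,-.008),(0.029,.023),(0,.023)):
  X=np.array([t[0]+dx,t[1],t[2]+dz]); print(dx,dz,(s['R']@X+s['t'])[2].round(4),proj(s,X).round(1))
"
```

```text
-0.0015 -0.008 0.1783 [323.7 238.2]
0.011 0.021 0.147 [324.7 237.3]
0.011 -0.008 0.1749 [324.4 218.4]
0.029 0.023 0.1402 [326.  203.4]
0 0.023 0.148 [324.  259.5]
```

Request:
servo_tool(targets=[[[0,0,0],[0,0,0],0.3],[[0,0,0],[0,0,0],0.3],[[0,0,0],[0,0,0],0.3],[[0,0,0],[0,0,0],0.3]])

```text
clock: 17.45
tcp_pos: [0.5986, 0.1247, 0.0337]
tcp_rot: [0.508, 0.492, 0.508, -0.492]
wrist_force: [-0.5, -0.3, -0.5]
width: 0.301
```

```bash
python3 -c "
from h import *
st()
s=snap('wrist'); crop(s,230,160,190,150,4,'w21c'); crop(snap('scene'),290,200,90,90,8,'s21')
"
```

```text
t 17.45 tcp [0.5986 0.1247 0.0337] F [-0.5 -0.3 -0.5] w 0.301 axes x [ 0.  0. -1.] z [ 0.032 -0.999 -0.   ] q [-0.29  0.7   0.01  1.98 -0.02  0.47 -1.8 ]
```

View pics/w21c.png

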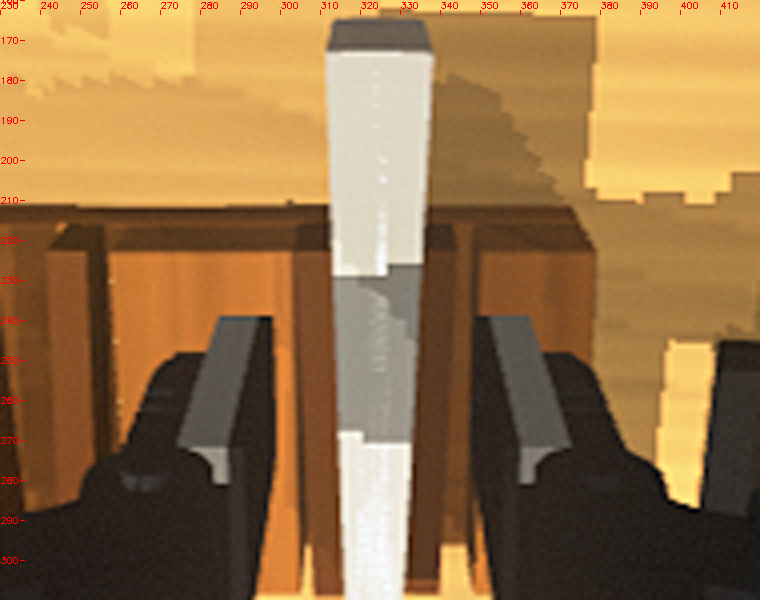

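View pics/s21.png

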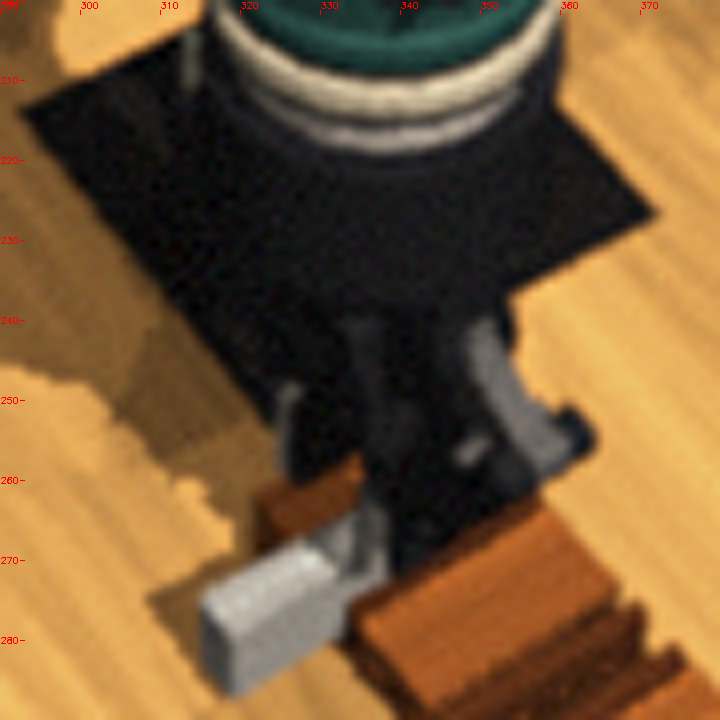

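Request:
servo_tool(targets=[[[0,0,0],[0.5,0,0],0.3],[[0,0,0],[1.0,0,0],0.3],[[0,0,0],[1.3,0,0],0.3],[[0,0,0],[1.3,0,0],0.3]])

```text
clock: 17.88
tcp_pos: [0.5978, 0.1245, 0.0196]
tcp_rot: [0.508, 0.491, 0.508, -0.492]
wrist_force: [0.1, -1.1, 0.5]
width: 0.299
```

```bash
python3 -c "
from h import *
st()
s=snap('wrist'); crop(s,230,160,190,150,4,'w22c'); crop(snap('scene'),290,200,90,90,8,'s22')
"
```

```text
t 17.88 tcp [0.5978 0.1245 0.0196] F [ 0.1 -1.1  0.5] w 0.299 axes x [-0.002 -0.    -1.   ] z [ 0.032 -0.999  0.   ] q [-0.29  0.72  0.01  1.98 -0.02  0.45 -1.8 ]
```

View pics/s22.png

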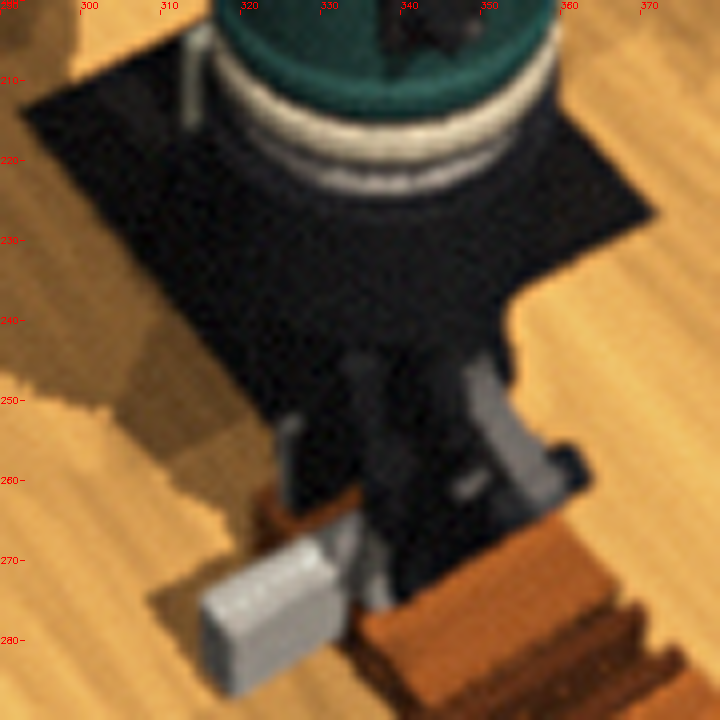

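View pics/w22c.png

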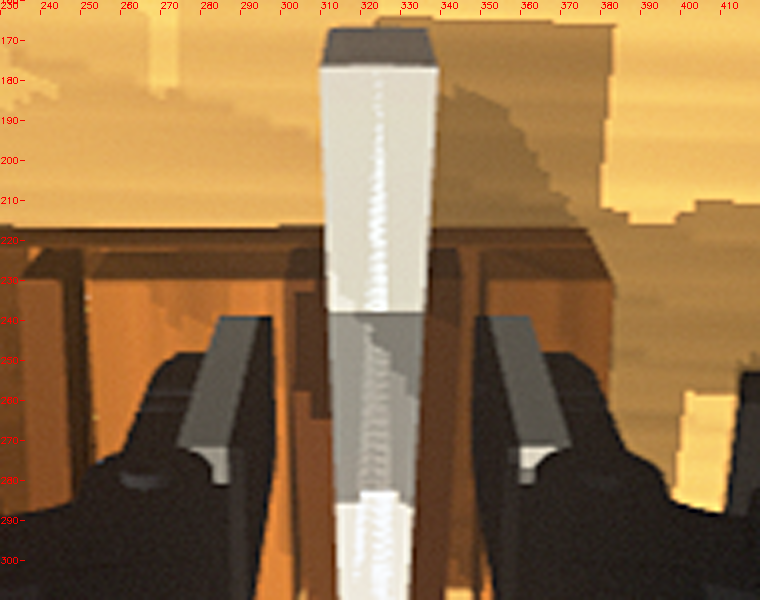

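Request:
servo_tool(targets=[[[0,0,0],[0,0,0],0],[[0,0,0],[0,0,0],0],[[0,0,0],[0,0,0],0],[[0,0,0],[0,0,0],0],[[0,0,0],[0,0,0],0]], squeeze=60)

```text
clock: 18.4
tcp_pos: [0.5987, 0.1246, 0.0208]
tcp_rot: [0.508, 0.492, 0.508, -0.492]
wrist_force: [-0.8, -0.1, 1.3]
width: 0.092
```

```bash
python3 -c "
from h import *
st()
s=snap('wrist'); crop(s,230,160,190,150,4,'w23c')
"
```

```text
t 18.40 tcp [0.5987 0.1246 0.0208] F [-0.8 -0.1  1.3] w 0.092 axes x [ 0.  0. -1.] z [ 0.032 -0.999 -0.   ] q [-0.29  0.72  0.01  1.98 -0.02  0.45 -1.8 ]
```

View pics/w23c.png

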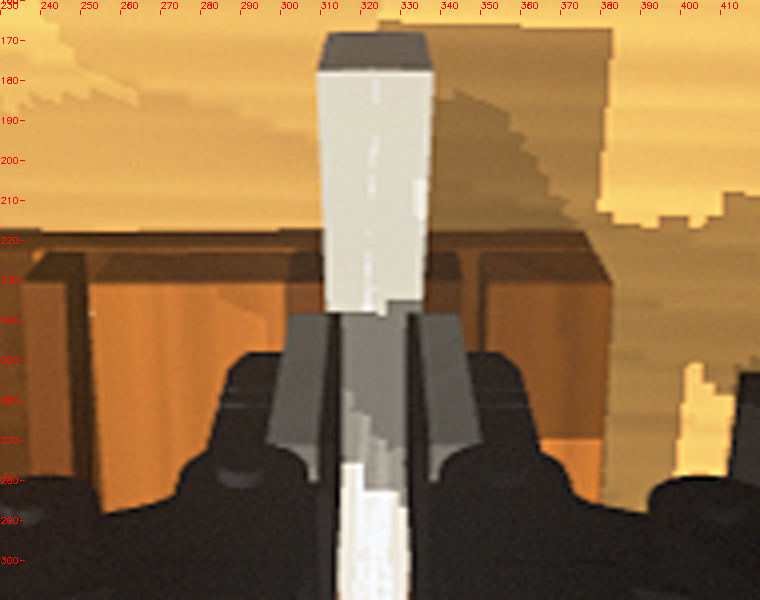

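Request:
servo_tool(targets=[[[0,0,0],[-0.5,0,0],0],[[0,0,0],[-2,0,0],0],[[0,0,0],[-4,0,0],0],[[0,0,0],[-7,0,0],0],[[0,0,0],[-10,0,0],0],[[0,0,0],[-11.5,0,0],0],[[0,0,0],[-11.5,0,0],0],[[0,0,0],[-11.5,0,0],0]], squeeze=90)

```text
clock: 19.12
tcp_pos: [0.5987, 0.1249, 0.1361]
tcp_rot: [0.508, 0.492, 0.508, -0.491]
wrist_force: [-1.0, 0.2, -3.0]
width: 0.071
```

```bash
python3 -c "
from h import *
st()
s=snap('wrist','w24'); goto([.5562,-.1657,.14],-.032,-1);goto([.558,-.16,.14],0,-1)
"
```

```text
t 19.12 tcp [0.5987 0.1249 0.1361] F [-1.   0.2 -3. ] w 0.071 axes x [ 0.001  0.001 -1.   ] z [ 0.032 -0.999 -0.   ] q [-0.29  0.55  0.02  1.93 -0.02  0.66 -1.8 ]
turn deg [3.69 0.02 0.1 ] shift cm [-0.5  -5.08 28.88]
turn deg [1.86 0.02 0.1 ] shift cm [-0.5  -4.88 28.31]
```

View pics/w24.png

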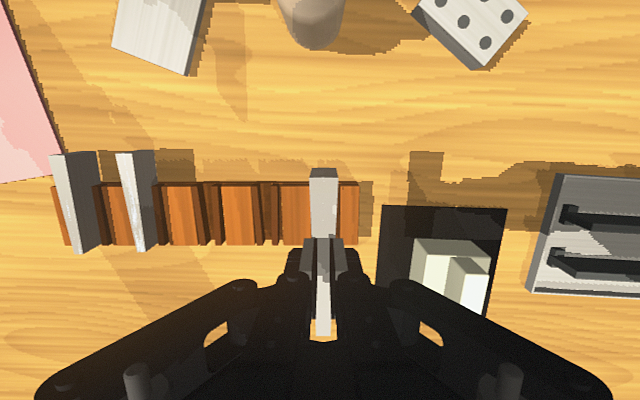

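Request:
servo_tool(targets=[[[3.7,0,0],[-0.5,-4.7,29],0],[[3.7,0,0],[-0.5,-4.7,29],0],[[3.7,0,0],[-0.5,-4.7,29],0],[[3.7,0,0],[-0.5,-4.7,29],0],[[3.7,0,0],[-0.5,-4.7,29],0],[[3.7,0,0],[-0.5,-4.7,29],0],[[3.7,0,0],[-0.5,-4.7,29],0],[[3.7,0,0],[-0.5,-4.7,29],0],[[3.7,0,0],[-0.5,-4.7,29],0],[[3.7,0,0],[-0.5,-4.7,29],0]])

```text
clock: 20.0
tcp_pos: [0.5595, -0.1665, 0.1388]
tcp_rot: [-0.49, -0.508, -0.493, 0.509]
wrist_force: [0.3, 0.2, -2.6]
width: 0.073
```

```bash
python3 -c "
from h import *
st()
s=snap('wrist','w25'); goto([.560,-.1665,.14],-.032,-1)
"
```

```text
t 20.00 tcp [ 0.5595 -0.1665  0.1388] F [ 0.3  0.2 -2.6] w 0.073 axes x [-0.004  0.001 -1.   ] z [-0.034 -0.999 -0.001] q [ 0.2   0.51  0.02  1.99 -0.02  0.64 -1.37]
turn deg [ 0.05 -0.1   0.17] shift cm [-0.09 -0.01  0.15]
```

View pics/w25.png

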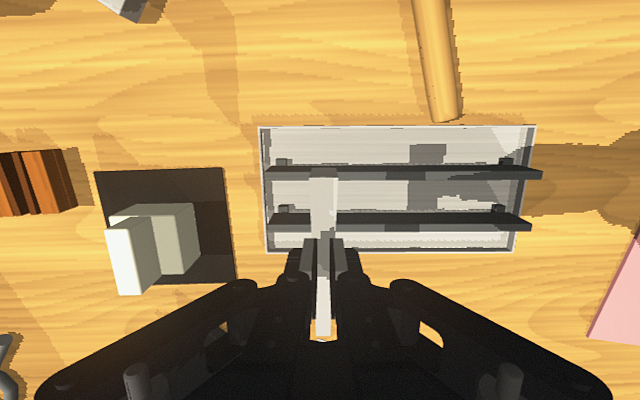

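```bash
python3 -c "
from h import *
s=snap('wrist');print('cam',-s['R'].T@s['t']); im=s['pixels'][120:270,250:550]; cv2.imwrite('pics/w26c.png',cv2.convertScaleAbs(cv2.resize(im,None,fx=2.66,fy=2.66,interpolation=cv2.INTER_CUBIC),alpha=2.0,beta=20))
for lx in (.020,.028,-.020,-.028):
  for ly in (.12,.0,-.12):
    c,n=np.cos(-.032),np.sin(-.032)
    p=proj(s,[.554+c*lx-n*ly,-.2365+n*lx+c*ly,.045]); print(lx,ly,p.round(1),((p-[250,120])*2.66).round())
"
```

```text
cam [ 0.62787129 -0.16706899  0.29669712]
0.02 0.12 [267.6 180. ] [ 47. 160.]
0.02 0.0 [407.  180.2] [418. 160.]
0.02 -0.12 [546.7 180.4] [789. 161.]
0.028 0.12 [267.1 170.8] [ 46. 135.]
0.028 0.0 [407.8 171. ] [420. 136.]
0.028 -0.12 [548.7 171.2] [794. 136.]
-0.02 0.12 [269.8 223.8] [ 53. 276.]
-0.02 0.0 [403.6 224. ] [408. 277.]
-0.02 -0.12 [537.5 224.3] [765. 277.]
-0.028 0.12 [270.2 232.1] [ 54. 298.]
-0.028 0.0 [402.9 232.4] [407. 299.]
-0.028 -0.12 [535.8 232.6] [760. 300.]
```

View pics/w26c.png

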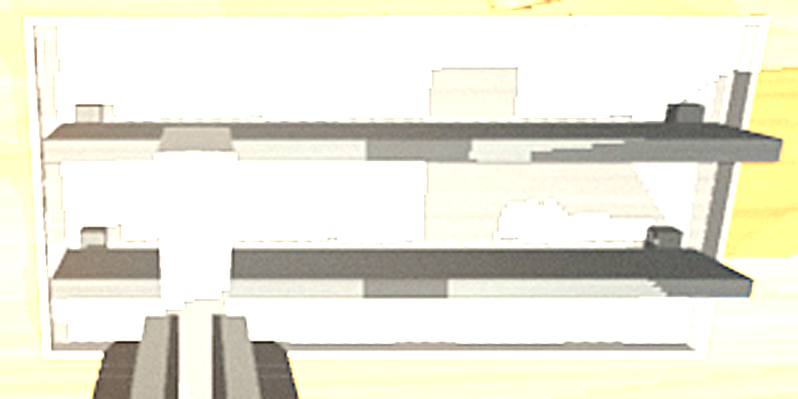

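Request:
servo_tool(targets=[[[0,0,0],[2,0,0.1],0],[[0,0,0.2],[4,0,0.1],0],[[0,0,0.2],[6,0,0.1],0],[[0,0,0.2],[7,0,0.1],0],[[0,0,0.2],[7.7,0,0.1],0],[[0,0,0.2],[7.9,0,0.1],0],[[0,0,0.2],[7.9,0,0.1],0],[[0,0,0.2],[7.9,0,0.1],0]])

```text
clock: 20.77
tcp_pos: [0.5618, -0.1675, 0.0623]
tcp_rot: [0.493, 0.509, 0.491, -0.507]
wrist_force: [-0.9, -0.3, -3.1]
width: 0.075
```

```bash
python3 -c "
from h import *
st()
s=snap('scene'); crop(s,220,110,110,110,6,'s27')
"
```

```text
t 20.77 tcp [ 0.5618 -0.1675  0.0623] F [-0.9 -0.3 -3.1] w 0.075 axes x [ 0.005 -0.    -1.   ] z [-0.032 -0.999  0.   ] q [ 0.2   0.63  0.01  2.03 -0.02  0.48 -1.37]
```

View pics/s27.png

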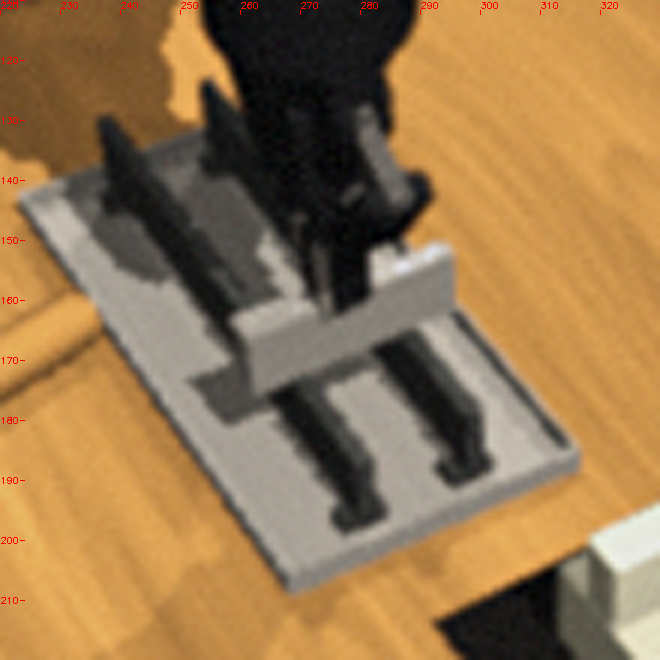

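Request:
servo_tool(targets=[[[0,0,-0.2],[0.3,0,0],0],[[0,0,-0.2],[0.5,0,0],0],[[0,0,-0.2],[0.5,0,0],0],[[0,0,-0.2],[0.5,0,0],0]])

```text
clock: 21.15
tcp_pos: [0.561, -0.1677, 0.0567]
tcp_rot: [0.492, 0.508, 0.492, -0.508]
wrist_force: [-0.2, -0.5, -3.0]
width: 0.071
```

```bash
python3 -c "
from h import *
st()
"
```

```text
t 21.15 tcp [ 0.561  -0.1677  0.0567] F [-0.2 -0.5 -3. ] w 0.071 axes x [-0.  0. -1.] z [-0.032 -0.999 -0.   ] q [ 0.2   0.64  0.02  2.03 -0.02  0.47 -1.37]
```

Request:
servo_tool(targets=[[[0,0,0],[0.1,0,0],0],[[0,0,0],[0.2,0,0],0],[[0,0,0],[0.2,0,0],0]])

```text
clock: 21.4
tcp_pos: [0.5612, -0.1679, 0.0559]
tcp_rot: [0.492, 0.508, 0.492, -0.508]
wrist_force: [-2.5, 0.3, 7.1]
width: 0.071
```

```bash
python3 -c "
from h import *
st()
"
```

```text
t 21.40 tcp [ 0.5612 -0.1679  0.0559] F [-2.5  0.3  7.1] w 0.071 axes x [ 0. -0. -1.] z [-0.033 -0.999  0.   ] q [ 0.2   0.64  0.02  2.03 -0.02  0.47 -1.37]
```

Request:
servo_tool(targets=[[[0,0,0],[-0.1,0,0],0.12],[[0,0,0],[-0.1,0,0],0.2],[[0,0,0],[-0.1,0,0],0.35],[[0,0,0],[-0.1,0,0],0.35],[[0,0,0],[-1,0,0],0.35],[[0,0,0],[-3,0,0],0.35],[[0,0,0],[-6,0,0],0.35],[[0,0,0],[-9,0,0],0.35],[[0,0,0],[-9,0,0],0.35]])

```text
clock: 22.15
tcp_pos: [0.5651, -0.1689, 0.1506]
tcp_rot: [0.495, 0.51, 0.488, -0.506]
wrist_force: [1.3, -0.1, 0.3]
width: 0.352
```

```bash
python3 -c "
from h import *
st()
s=snap('scene'); crop(s,220,110,110,110,6,'s28');snap('wrist','w28')
"
```

```text
t 22.15 tcp [ 0.5651 -0.1689  0.1506] F [ 1.3 -0.1  0.3] w 0.352 axes x [ 0.011 -0.002 -1.   ] z [-0.033 -0.999  0.002] q [ 0.2   0.5   0.02  1.98 -0.02  0.65 -1.37]
```

View pics/s28.png

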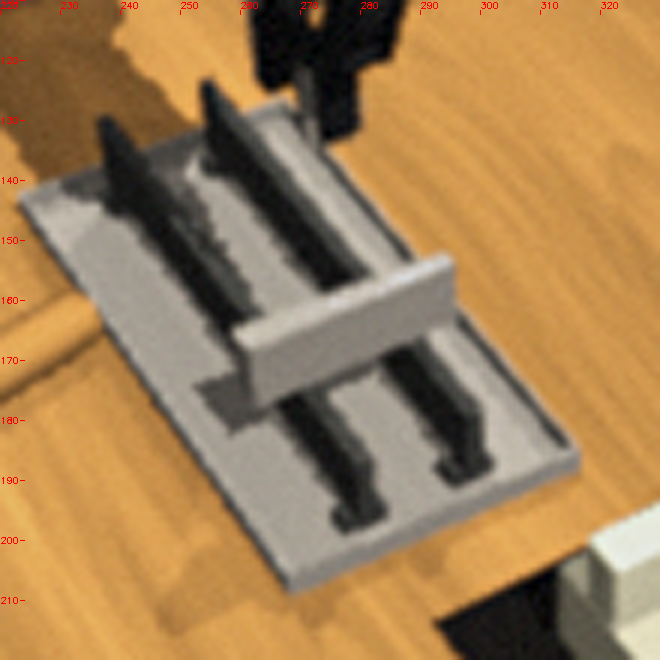

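View pics/w28.png

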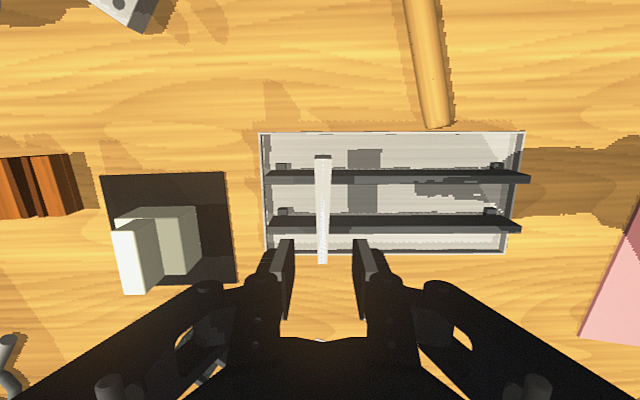

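```bash
python3 -c "
from h import *
s=snap('wrist')
a=unproj(s,323,156.5,.075);b=unproj(s,322,263,.075);m=(a+b)/2;print(a,b,m,np.linalg.norm(a-b))
d=m[:2]-[.554,-.2365];c,n=np.cos(-.032),np.sin(-.032);print('rack frame',c*d[0]+n*d[1],-n*d[0]+c*d[1])
goto([.594,.2935,.15],.031,-1)
"
```

```text
[ 0.60184465 -0.16883043  0.075     ] [ 0.51198753 -0.16507021  0.075     ] [ 0.55691609 -0.16695032  0.075     ] 0.08993576901644527
rack frame 0.000689386369988782 0.069607375417408
turn deg [-3.63  0.01 -0.05] shift cm [ -0.48   1.81 -46.2 ]
```

Request:
servo_tool(targets=[[[-3.6,0,0],[-0.5,1.8,-46.2],0.35],[[-3.6,0,0],[-0.5,1.8,-46.2],0.35],[[-3.6,0,0],[-0.5,1.8,-46.2],0.35],[[-3.6,0,0],[-0.5,1.8,-46.2],0.35],[[-3.6,0,0],[-0.5,1.8,-46.2],0.35],[[-3.6,0,0],[-0.5,1.8,-46.2],0.35],[[-3.6,0,0],[-0.5,1.8,-46.2],0.35],[[-3.6,0,0],[-0.5,1.8,-46.2],0.35],[[-3.6,0,0],[-0.5,1.8,-46.2],0.35],[[-3.6,0,0],[-0.5,1.8,-46.2],0.35],[[-3.6,0,0],[-0.5,1.8,-46.2],0.35],[[-3.6,0,0],[-0.5,1.8,-46.2],0.35]])

```text
clock: 23.3
tcp_pos: [0.5914, 0.3061, 0.1483]
tcp_rot: [0.508, 0.491, 0.513, -0.488]
wrist_force: [0.0, 1.5, 0.1]
width: 0.352
```

Request:
servo_tool(targets=[[[0,0,0],[0,0,0],0.35],[[0,0,0],[0,0,0],0.35],[[0,0,0],[0,0,0],0.35]])

```text
clock: 23.55
tcp_pos: [0.5935, 0.2907, 0.1485]
tcp_rot: [0.507, 0.492, 0.507, -0.494]
wrist_force: [0.1, -0.1, -0.3]
width: 0.35
```

```bash
python3 -c "
from h import *
st()
s=snap('wrist','w29');crop(s,230,130,190,150,4,'w29c')
goto([.594,.2925,.15],.031,-1)
"
```

```text
t 23.55 tcp [0.5935 0.2907 0.1485] F [ 0.1 -0.1 -0.3] w 0.350 axes x [-0.002 -0.003 -1.   ] z [ 0.028 -1.     0.003] q [-0.54  0.59  0.02  1.81 -0.02  0.75 -2.05]
turn deg [-0.21  0.14  0.09] shift cm [-0.12  0.02 -0.21]
```

View pics/w29.png

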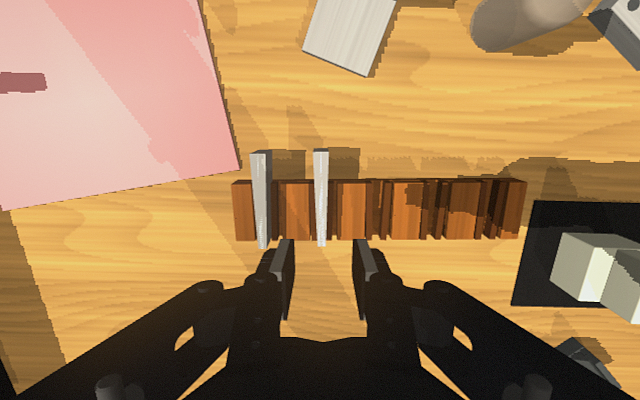

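View pics/w29c.png

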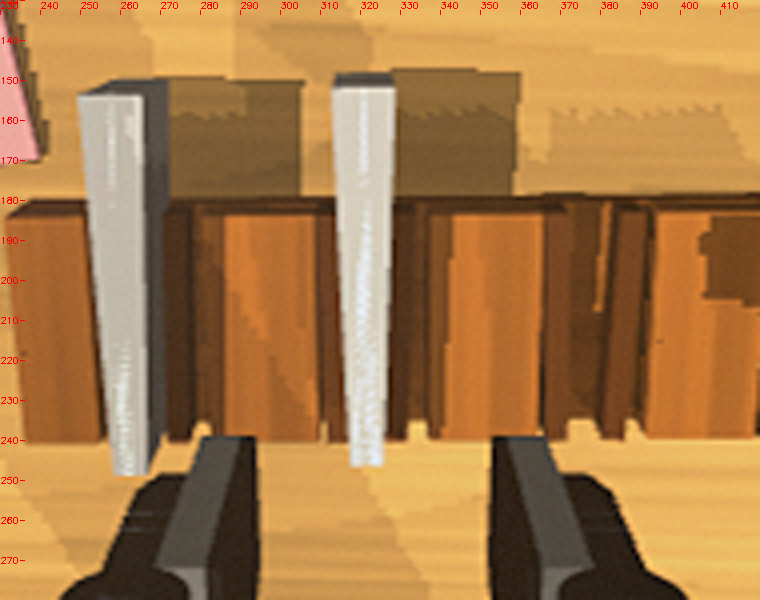

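```bash
python3 -c "
from h import *
s=snap('wrist')
for n,k,t in (('b',(321,151.8),(321.9,246.5)),('a',(257.9,153.8),(262.2,248.8))):
 for z in (.042,.044,.046,.048):
  a=unproj(s,*k,z);b=unproj(s,*t,z);m=(a+b)/2;print(n,z,a.round(4),b.round(4),m.round(4),np.linalg.norm(a-b).round(4))
goto([.594,.2925,.022],.031,-1)
"
```

```text
b 0.042 [0.6329 0.2935 0.042 ] [0.5424 0.2903 0.042 ] [0.5877 0.2919 0.042 ] 0.0905
b 0.044 [0.6331 0.2935 0.044 ] [0.5433 0.2903 0.044 ] [0.5882 0.2919 0.044 ] 0.0898
b 0.046 [0.6333 0.2935 0.046 ] [0.5442 0.2903 0.046 ] [0.5888 0.2919 0.046 ] 0.0891
b 0.048 [0.6335 0.2935 0.048 ] [0.5451 0.2904 0.048 ] [0.5893 0.2919 0.048 ] 0.0885
a 0.042 [0.6296 0.3491 0.042 ] [0.5385 0.3479 0.042 ] [0.5841 0.3485 0.042 ] 0.0911
a 0.044 [0.6299 0.3487 0.044 ] [0.5394 0.3475 0.044 ] [0.5846 0.3481 0.044 ] 0.0905
a 0.046 [0.6301 0.3482 0.046 ] [0.5404 0.347  0.046 ] [0.5852 0.3476 0.046 ] 0.0898
a 0.048 [0.6303 0.3478 0.048 ] [0.5413 0.3466 0.048 ] [0.5858 0.3472 0.048 ] 0.0891
turn deg [-0.22  0.11  0.06] shift cm [12.71  0.02 -0.23]
```

Request:
servo_tool(targets=[[[-0.2,0.1,0],[3,-0.1,-0.15],0.35],[[-0.2,0.1,0],[6,-0.1,-0.15],0.35],[[-0.2,0.1,0],[8,-0.1,-0.15],0.35],[[-0.2,0.1,0],[10,-0.1,-0.15],0.35],[[-0.2,0.1,0],[11.5,-0.1,-0.15],0.35],[[-0.2,0.1,0],[12.5,-0.1,-0.15],0.35],[[-0.2,0.1,0],[12.7,-0.1,-0.15],0.35],[[-0.2,0.1,0],[12.7,-0.1,-0.15],0.35],[[-0.2,0.1,0],[12.7,-0.1,-0.15],0.35]])

```text
clock: 24.4
tcp_pos: [0.5937, 0.2947, 0.0235]
tcp_rot: [0.508, 0.493, 0.508, -0.491]
wrist_force: [-0.6, -0.6, 0.5]
width: 0.348
```

```bash
python3 -c "
from h import *
st()
s=snap('wrist');crop(s,230,160,190,150,4,'w30c')
goto([.5923,.292,.021],.031,-1)
"
```

```text
t 24.40 tcp [0.5937 0.2947 0.0235] F [-0.6 -0.6  0.5] w 0.348 axes x [ 0.001  0.002 -1.   ] z [ 0.033 -0.999 -0.002] q [-0.54  0.75  0.01  1.86 -0.02  0.53 -2.05]
turn deg [ 0.14 -0.15 -0.11] shift cm [ 0.28 -0.16  0.3 ]
```

View pics/w30c.png

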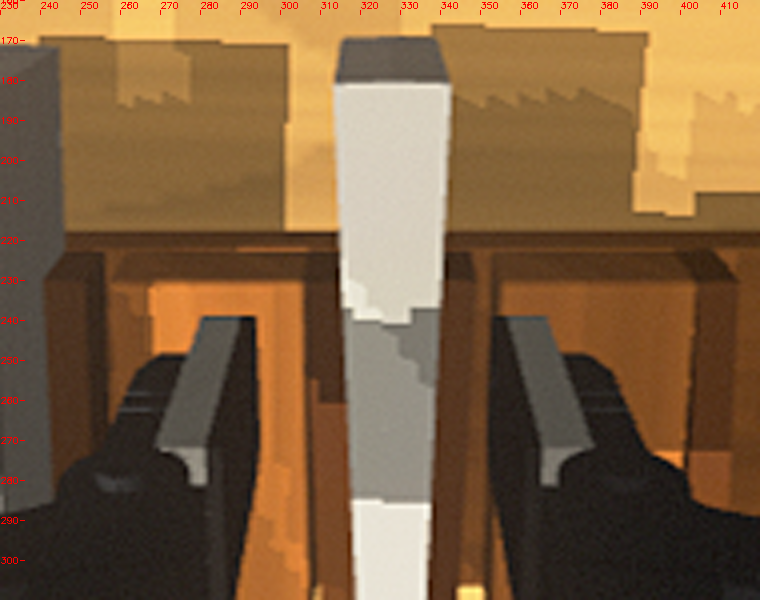

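Request:
servo_tool(targets=[[[0.1,-0.1,-0.1],[0.1,-0.1,0.25],0.35],[[0.1,-0.1,-0.1],[0.2,-0.1,0.25],0.35],[[0.1,-0.1,-0.1],[0.2,-0.1,0.25],0.35],[[0.1,-0.1,-0.1],[0.2,-0.1,0.25],0],[[0.1,-0.1,-0.1],[0.2,-0.1,0.25],0],[[0.1,-0.1,-0.1],[0.2,-0.1,0.25],0],[[0.1,-0.1,-0.1],[0.2,-0.1,0.25],0],[[0.1,-0.1,-0.1],[0.2,-0.1,0.25],0],[[0.1,-0.1,-0.1],[0.2,-0.1,0.25],0]], squeeze=80)

```text
clock: 25.2
tcp_pos: [0.5921, 0.2925, 0.0212]
tcp_rot: [0.508, 0.492, 0.508, -0.492]
wrist_force: [-1.0, -0.9, 5.6]
width: 0.092
```

```bash
python3 -c "
from h import *
st()
s=snap('wrist');crop(s,230,160,190,150,4,'w31c')
"
```

```text
t 25.20 tcp [0.5921 0.2925 0.0212] F [-1.  -0.9  5.6] w 0.092 axes x [-0.002  0.    -1.   ] z [ 0.032 -0.999 -0.   ] q [-0.54  0.75  0.01  1.86 -0.02  0.52 -2.05]
```

View pics/w31c.png

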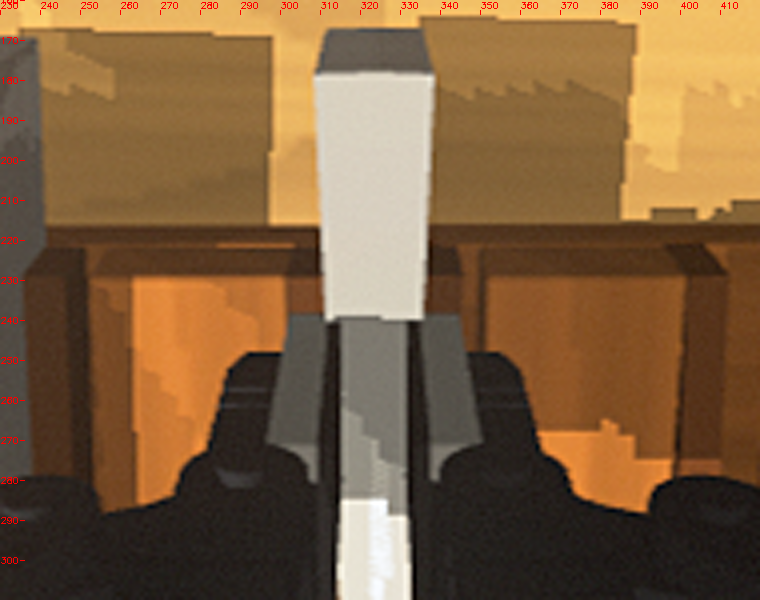

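Request:
servo_tool(targets=[[[0,0,0],[-0.5,0,0],0],[[0,0,0],[-2,0,0],0],[[0,0,0],[-4,0,0],0],[[0,0,0],[-7,0,0],0],[[0,0,0],[-10,0,0],0],[[0,0,0],[-12,0,0],0],[[0,0,0],[-12,0,0],0],[[0,0,0],[-12,0,0],0]], squeeze=100)

```text
clock: 25.92
tcp_pos: [0.5927, 0.2929, 0.1422]
tcp_rot: [0.508, 0.492, 0.508, -0.491]
wrist_force: [-0.0, -0.2, -3.6]
width: 0.084
```

```bash
python3 -c "
from h import *
st()
s=snap('wrist','w32'); goto([.558,-.2365,.14],-.032,-1)
"
```

```text
t 25.92 tcp [0.5927 0.2929 0.1422] F [-0.  -0.2 -3.6] w 0.084 axes x [ 0.001  0.001 -1.   ] z [ 0.032 -0.999 -0.001] q [-0.54  0.59  0.02  1.82 -0.02  0.73 -2.05]
turn deg [3.68 0.02 0.14] shift cm [ 0.08 -5.05 52.73]
```

View pics/w32.png

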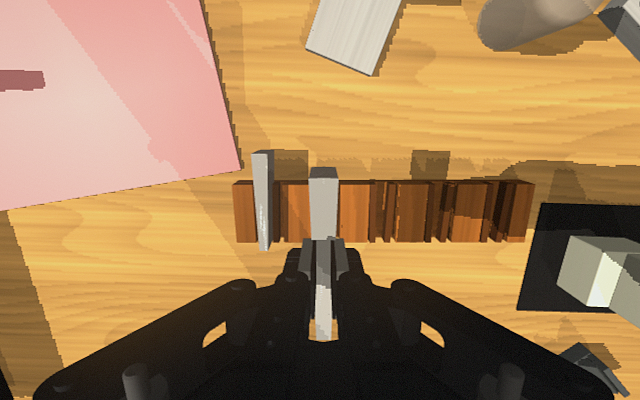

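Request:
servo_tool(targets=[[[1,0,0],[0,-1.4,15],0],[[3.7,0,0],[0,-5,52.7],0],[[3.7,0,0],[0,-5,52.7],0],[[3.7,0,0],[0,-5,52.7],0],[[3.7,0,0],[0,-5,52.7],0],[[3.7,0,0],[0,-5,52.7],0],[[3.7,0,0],[0,-5,52.7],0],[[3.7,0,0],[0,-5,52.7],0],[[3.7,0,0],[0,-5,52.7],0],[[3.7,0,0],[0,-5,52.7],0],[[3.7,0,0],[0,-5,52.7],0],[[3.7,0,0],[0,-5,52.7],0]])

```text
clock: 26.97
tcp_pos: [0.5587, -0.2079, 0.1386]
tcp_rot: [-0.49, -0.507, -0.494, 0.509]
wrist_force: [0.8, 0.2, -3.1]
width: 0.082
```

```bash
python3 -c "
from h import *
st()
goto([.558,-.2365,.14],-.032,-1)
"
```

```text
t 26.97 tcp [ 0.5587 -0.2079  0.1386] F [ 0.8  0.2 -3.1] w 0.082 axes x [-0.006  0.001 -1.   ] z [-0.032 -0.999 -0.001] q [ 0.27  0.53  0.02  1.96 -0.01  0.66 -1.31]
turn deg [-0.01 -0.07  0.35] shift cm [-0.14  0.02  2.86]
```

Request:
servo_tool(targets=[[[0,0,0],[0,0,0],0],[[0,0,0],[0,0,0],0],[[0,0,0],[0,0,0],0]])

```text
clock: 27.22
tcp_pos: [0.5594, -0.2062, 0.1389]
tcp_rot: [-0.49, -0.507, -0.493, 0.509]
wrist_force: [-0.4, 0.9, -3.6]
width: 0.086
```

```bash
python3 -c "
from h import *
st()
goto([.558,-.2365,.0625],-.032,-1)
snap('wrist','w33')
"
```

```text
t 27.22 tcp [ 0.5594 -0.2062  0.1389] F [-0.4  0.9 -3.6] w 0.086 axes x [-0.005  0.002 -1.   ] z [-0.033 -0.999 -0.001] q [ 0.27  0.53  0.02  1.96 -0.01  0.66 -1.31]
turn deg [-0.08 -0.09  0.31] shift cm [ 7.64 -0.    3.05]
```

View pics/w33.png

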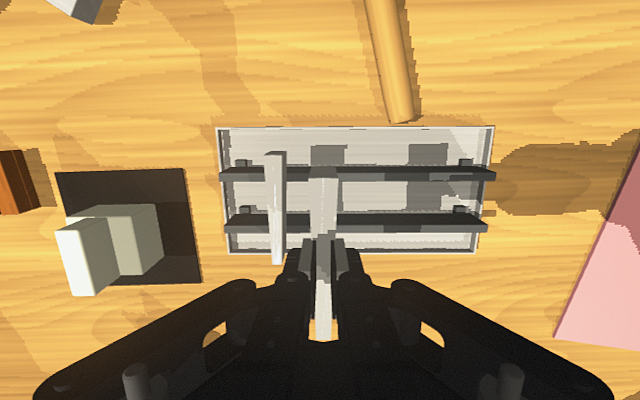

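Request:
servo_tool(targets=[[[0,0,0.3],[0,0,3],0],[[0,0,0.3],[0,0,3],0],[[0,0,0.3],[2,0,3],0],[[0,0,0.3],[4,0,3],0],[[0,0,0.3],[6,0,3],0],[[0,0,0.3],[7,0,3],0],[[0,0,0.3],[7.5,0,3],0],[[0,0,0.3],[7.5,0,3],0],[[0,0,0.3],[7.5,0,3],0]])

```text
clock: 28.02
tcp_pos: [0.5605, -0.236, 0.066]
tcp_rot: [0.493, 0.509, 0.491, -0.507]
wrist_force: [-0.8, 0.1, -2.5]
width: 0.086
```

```bash
python3 -c "
from h import *
st()
goto([.558,-.2365,.0562],-.032,-1)
s=snap('scene'); crop(s,220,110,110,110,6,'s34')
"
```

```text
t 28.02 tcp [ 0.5605 -0.236   0.066 ] F [-0.8  0.1 -2.5] w 0.086 axes x [ 0.004 -0.    -1.   ] z [-0.031 -1.     0.   ] q [ 0.32  0.64  0.01  1.98 -0.01  0.52 -1.27]
turn deg [ 0.04  0.   -0.23] shift cm [ 0.98 -0.25  0.06]
```

View pics/s34.png

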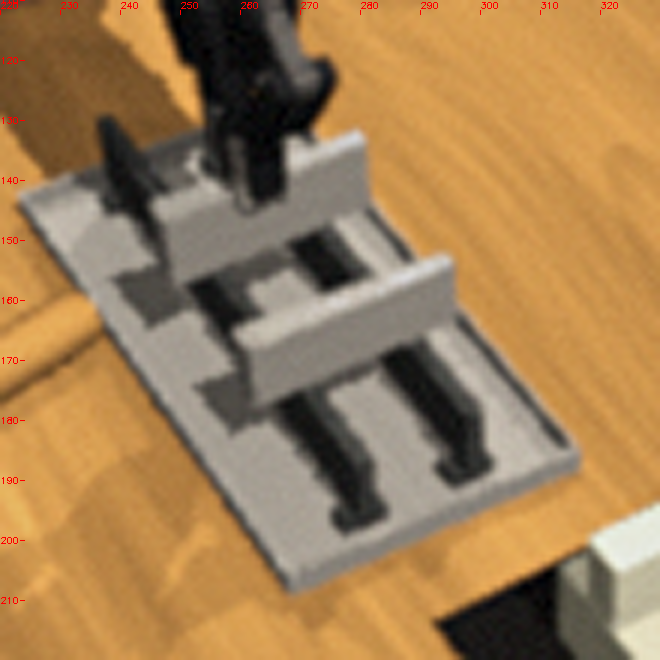

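Request:
servo_tool(targets=[[[0,0,-0.3],[0.4,-0.2,0],0],[[0,0,-0.3],[0.8,-0.2,0],0],[[0,0,-0.3],[0.9,-0.2,0],0],[[0,0,-0.3],[0.9,-0.2,0],0],[[0,0,-0.3],[0.9,-0.2,0],0]])

```text
clock: 28.48
tcp_pos: [0.5579, -0.2366, 0.0567]
tcp_rot: [-0.491, -0.508, -0.492, 0.509]
wrist_force: [1.0, 0.3, -1.8]
width: 0.087
```

```bash
python3 -c "
from h import *
st()
"
```

```text
t 28.48 tcp [ 0.5579 -0.2366  0.0567] F [ 1.   0.3 -1.8] w 0.087 axes x [-0.002 -0.    -1.   ] z [-0.032 -0.999  0.   ] q [ 0.32  0.66  0.01  1.98 -0.01  0.51 -1.27]
```

Probably just touching; lower 1.5 mm more, then check the force.

Request:
servo_tool(targets=[[[0,0,0.1],[0.1,0,0],0],[[0,0,0.1],[0.15,0,0],0],[[0,0,0.1],[0.15,0,0],0]])

```text
clock: 28.73
tcp_pos: [0.5583, -0.2367, 0.0562]
tcp_rot: [0.492, 0.508, 0.492, -0.508]
wrist_force: [-1.7, 0.8, 4.5]
width: 0.084
```

```bash
python3 -c "
from h import *
st()
"
```

```text
t 28.73 tcp [ 0.5583 -0.2367  0.0562] F [-1.7  0.8  4.5] w 0.084 axes x [ 0.001 -0.    -1.   ] z [-0.033 -0.999  0.   ] q [ 0.32  0.66  0.01  1.98 -0.01  0.5  -1.27]
```

Request:
servo_tool(targets=[[[0,0,0],[-0.1,0,0],0.12],[[0,0,0],[-0.1,0,0],0.2],[[0,0,0],[-0.1,0,0],0.35],[[0,0,0],[-0.1,0,0],0.35],[[0,0,0],[-1,0,0],0.35],[[0,0,0],[-3,0,0],0.35],[[0,0,0],[-6,0,0],0.35],[[0,0,0],[-9,0,0],0.35],[[0,0,0],[-9,0,0],0.35],[[0,0,0],[-9,0,0],0.35]])

```text
clock: 29.57
tcp_pos: [0.5596, -0.2372, 0.1479]
tcp_rot: [0.493, 0.509, 0.49, -0.507]
wrist_force: [-1.1, -0.2, 0.1]
width: 0.35
```

```bash
python3 -c "
from h import *
st()
snap('scene','s35');snap('wrist','w35'); goto([.5888,.348,.15],.031,-1)
"
```

```text
t 29.57 tcp [ 0.5596 -0.2372  0.1479] F [-1.1 -0.2  0.1] w 0.350 axes x [ 0.005 -0.002 -1.   ] z [-0.033 -0.999  0.002] q [ 0.32  0.52  0.02  1.94 -0.01  0.67 -1.27]
turn deg [-3.62 -0.01  0.03] shift cm [ -0.47   1.25 -58.5 ]
```

View pics/s35.png

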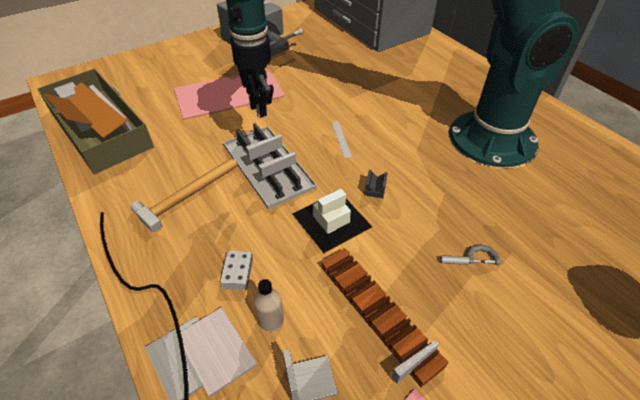

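View pics/w35.png

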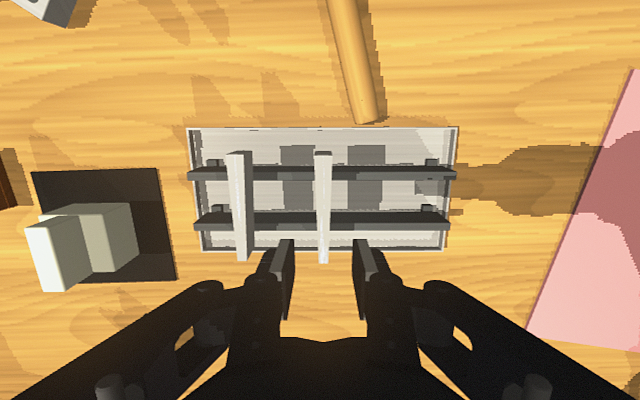

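Two are placed upright on the bars (wrist image: cols 240 and 323). Next, the last wedge.

Request:
servo_tool(targets=[[[-3.6,0,0],[-0.5,1.2,-58.5],0.35],[[-3.6,0,0],[-0.5,1.2,-58.5],0.35],[[-3.6,0,0],[-0.5,1.2,-58.5],0.35],[[-3.6,0,0],[-0.5,1.2,-58.5],0.35],[[-3.6,0,0],[-0.5,1.2,-58.5],0.35],[[-3.6,0,0],[-0.5,1.2,-58.5],0.35],[[-3.6,0,0],[-0.5,1.2,-58.5],0.35],[[-3.6,0,0],[-0.5,1.2,-58.5],0.35],[[-3.6,0,0],[-0.5,1.2,-58.5],0.35],[[-3.6,0,0],[-0.5,1.2,-58.5],0.35],[[-3.6,0,0],[-0.5,1.2,-58.5],0.35],[[-3.6,0,0],[-0.5,1.2,-58.5],0.35]])

```text
clock: 30.67
tcp_pos: [0.5829, 0.2644, 0.1478]
tcp_rot: [0.507, 0.491, 0.508, -0.493]
wrist_force: [1.1, 0.2, -0.9]
width: 0.352
```

Request:
servo_tool(targets=[[[0,0,0],[0,0,0],0.35],[[0,0,0],[0,0,0],0.35]])

```text
clock: 30.83
tcp_pos: [0.5824, 0.2673, 0.1477]
tcp_rot: [0.508, 0.49, 0.51, -0.491]
wrist_force: [0.3, -1.1, 0.9]
width: 0.351
```

```bash
python3 -c "
from h import *
st(); goto([.5888,.348,.15],.031,-1)
"
```

```text
t 30.83 tcp [0.5824 0.2673 0.1477] F [ 0.3 -1.1  0.9] w 0.351 axes x [-0.003  0.001 -1.   ] z [ 0.038 -0.999 -0.001] q [-0.51  0.56  0.01  1.86 -0.01  0.72 -2.02]
turn deg [ 0.39 -0.05  0.16] shift cm [-0.22  0.95 -8.04]
```

Request:
servo_tool(targets=[[[0,0,0.2],[0,0.9,-4],0.35],[[0,0,0.2],[0,0.9,-8],0.35],[[0,0,0.2],[0,0.9,-8],0.35],[[0,0,0.2],[0,0.9,-8],0.35],[[0,0,0.2],[0,0.9,-8],0.35]])

```text
clock: 31.25
tcp_pos: [0.5904, 0.3406, 0.1481]
tcp_rot: [0.508, 0.492, 0.506, -0.493]
wrist_force: [0.7, -0.2, 0.5]
width: 0.35
```

```bash
python3 -c "
from h import *
st(); s=snap('wrist');crop(s,230,130,190,150,4,'w36c')
"
```

```text
t 31.25 tcp [0.5904 0.3406 0.1481] F [ 0.7 -0.2  0.5] w 0.350 axes x [ 0.001 -0.003 -1.   ] z [ 0.029 -1.     0.003] q [-0.6   0.61  0.02  1.76 -0.01  0.77 -2.12]
```

View pics/w36c.png

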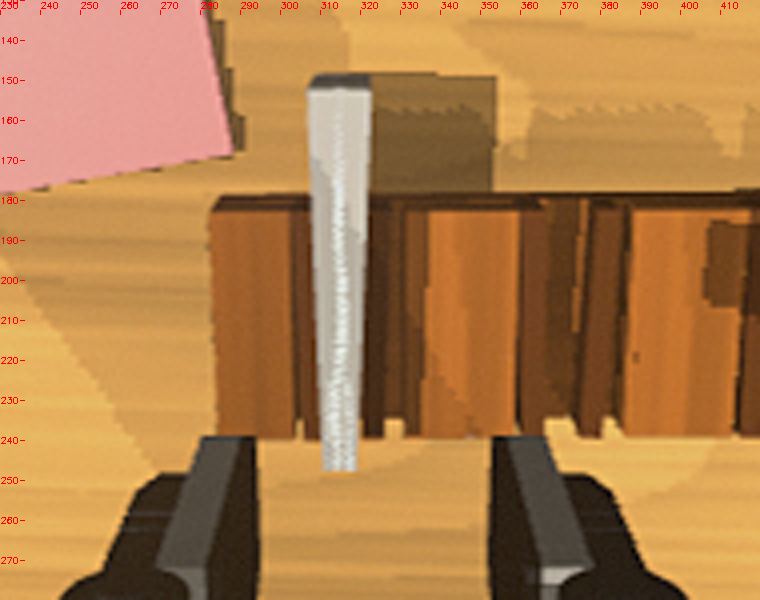

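```bash
python3 -c "
from h import *
s=snap('wrist')
for z in (.044,.046,.048):
  a=unproj(s,315,152.2,z);b=unproj(s,314.9,247.8,z);m=(a+b)/2;print(z,m.round(4),np.linalg.norm(a-b).round(4)); 
goto([m[0]+.0035,m[1],.022],.031,-1);st()
"
```

```text
0.044 [0.5848 0.3471 0.044 ] 0.0906
0.046 [0.5853 0.347  0.046 ] 0.0899
0.048 [0.5859 0.347  0.048 ] 0.0892
turn deg [-0.23  0.17 -0.13] shift cm [12.66 -0.19 -0.8 ]
t 31.35 tcp [0.5912 0.3394 0.1487] F [ 0.4 -0.1 -0.8] w 0.350 axes x [ 0.002 -0.003 -1.   ] z [ 0.027 -1.     0.003] q [-0.6   0.61  0.02  1.76 -0.01  0.77 -2.12]
```

Request:
servo_tool(targets=[[[-0.1,0.1,0],[2,-0.2,-0.6],0.35],[[-0.1,0.1,0],[5,-0.2,-0.6],0.35],[[-0.1,0.1,0],[8,-0.2,-0.6],0.35],[[-0.1,0.1,0],[10,-0.2,-0.6],0.35],[[-0.1,0.1,0],[11.5,-0.2,-0.6],0.35],[[-0.1,0.1,0],[12.5,-0.2,-0.6],0.35],[[-0.1,0.1,0],[12.6,-0.2,-0.6],0.35],[[-0.1,0.1,0],[12.6,-0.2,-0.6],0.35],[[-0.1,0.1,0],[12.6,-0.2,-0.6],0.35]])

```text
clock: 32.1
tcp_pos: [0.5902, 0.3492, 0.0247]
tcp_rot: [0.509, 0.494, 0.507, -0.49]
wrist_force: [-0.9, 0.2, 0.8]
width: 0.347
```

```bash
python3 -c "
from h import *
st()
s=snap('wrist');crop(s,230,160,190,150,4,'w37c')
goto([.589,.347,.0215],.031,-1)
"
```

```text
t 32.10 tcp [0.5902 0.3492 0.0247] F [-0.9  0.2  0.8] w 0.347 axes x [ 0.005  0.003 -1.   ] z [ 0.032 -0.999 -0.003] q [-0.61  0.77  0.01  1.81 -0.01  0.56 -2.13]
turn deg [ 0.06 -0.17 -0.34] shift cm [ 0.35 -0.14  0.25]
```

View pics/w37c.png

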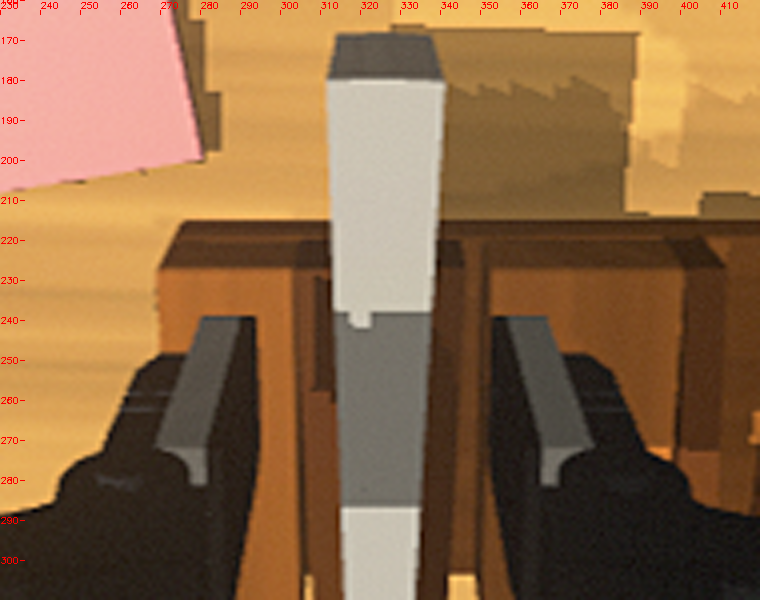

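Request:
servo_tool(targets=[[[0,-0.1,-0.3],[0.1,-0.1,0.2],0.35],[[0,-0.1,-0.3],[0.2,-0.1,0.2],0.35],[[0,-0.1,-0.3],[0.3,-0.1,0.2],0.35],[[0,-0.1,-0.3],[0.3,-0.1,0.2],0],[[0,-0.1,-0.3],[0.3,-0.1,0.2],0],[[0,-0.1,-0.3],[0.3,-0.1,0.2],0],[[0,-0.1,-0.3],[0.3,-0.1,0.2],0],[[0,-0.1,-0.3],[0.3,-0.1,0.2],0],[[0,-0.1,-0.3],[0.3,-0.1,0.2],0]], squeeze=80)

```text
clock: 32.9
tcp_pos: [0.5883, 0.3475, 0.0208]
tcp_rot: [0.508, 0.492, 0.509, -0.492]
wrist_force: [-1.4, 0.4, 3.3]
width: 0.099
```

```bash
python3 -c "
from h import *
st()
s=snap('wrist');crop(s,230,160,190,150,4,'w38c')
"
```

```text
t 32.90 tcp [0.5883 0.3475 0.0208] F [-1.4  0.4  3.3] w 0.099 axes x [-0.002  0.001 -1.   ] z [ 0.032 -0.999 -0.001] q [-0.6   0.77  0.01  1.81 -0.01  0.56 -2.13]
```

View pics/w38c.png

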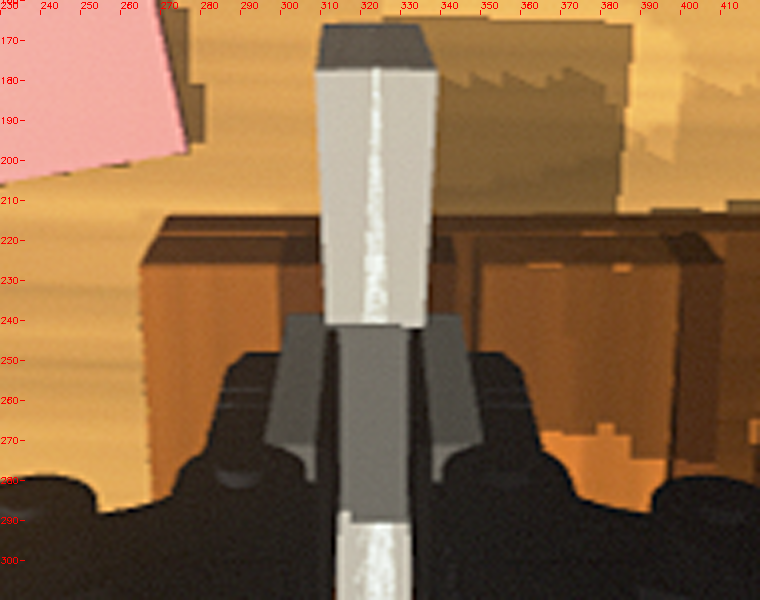

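Request:
servo_tool(targets=[[[0,0,0],[-0.5,0,0],0],[[0,0,0],[-2,0,0],0],[[0,0,0],[-4,0,0],0],[[0,0,0],[-7,0,0],0],[[0,0,0],[-10,0,0],0],[[0,0,0],[-12.5,0,0],0],[[0,0,0],[-12.5,0,0],0],[[0,0,0],[-12.5,0,0],0]], squeeze=100)

```text
clock: 33.62
tcp_pos: [0.5894, 0.3466, 0.1474]
tcp_rot: [0.508, 0.493, 0.508, -0.492]
wrist_force: [-0.3, -0.8, -3.6]
width: 0.093
```

```bash
python3 -c "
from h import *
st()
s=snap('wrist','w39'); goto([.5557,-.305,.145],-.032,-1)
"
```

```text
t 33.62 tcp [0.5894 0.3466 0.1474] F [-0.3 -0.8 -3.6] w 0.093 axes x [ 0.001  0.001 -1.   ] z [ 0.032 -1.    -0.001] q [-0.61  0.61  0.02  1.76 -0.01  0.77 -2.13]
turn deg [3.65 0.07 0.14] shift cm [ 0.13 -5.29 64.95]
```

View pics/w39.png

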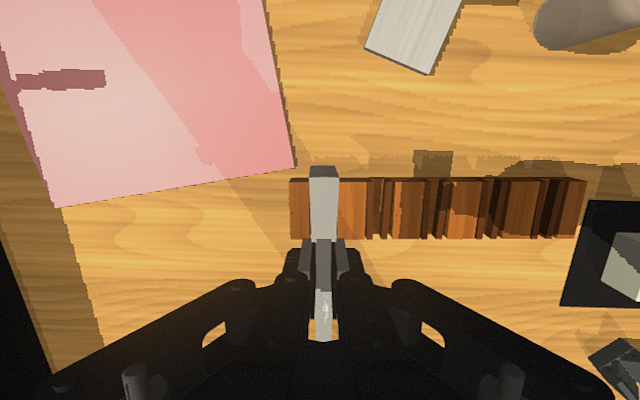

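Request:
servo_tool(targets=[[[1,0,0],[0,-2,4],0],[[2,0,0],[0,-4,8],0],[[3.7,0,0],[0,-13,45],0],[[3.7,0,0],[0,-13,45],0],[[3.7,0,0],[0,-13,45],0],[[3.7,0,0],[0,-13,45],0],[[3.7,0,0],[0,-13,45],0],[[3.7,0,0],[0,-13,45],0],[[3.7,0,0],[0,-13,45],0],[[3.7,0,0],[0,-13,45],0],[[3.7,0,0],[0,-13,45],0],[[3.7,0,0],[0,-13,45],0]])

```text
clock: 34.67
tcp_pos: [0.4682, -0.1145, 0.1441]
tcp_rot: [-0.488, -0.508, -0.49, 0.513]
wrist_force: [-0.5, -0.6, -2.7]
width: 0.083
```

```bash
python3 -c "
from h import *
st()
goto([.47,-.3065,.145],-.032,-1); goto([.5557,-.3065,.145],-.032,-1)
"
```

```text
t 34.67 tcp [ 0.4682 -0.1145  0.1441] F [-0.5 -0.6 -2.7] w 0.083 axes x [-0.008 -0.003 -1.   ] z [-0.042 -0.999  0.004] q [ 0.12  0.4   0.02  2.2  -0.01  0.54 -1.46]
turn deg [-0.59  0.21  0.46] shift cm [-0.02  0.99 19.17]
turn deg [-0.59  0.21  0.46] shift cm [-0.09  9.55 18.81]
```

Request:
servo_tool(targets=[[[0,0,0.3],[0,1,4],0],[[0,0,0.3],[0,1,8],0],[[0,0,0.3],[0,1,12],0],[[0,0,0.3],[0,1,16],0],[[0,0,0.3],[0,1,19],0],[[0,0,0.3],[0,4,19],0],[[0,0,0.3],[0,8,19],0],[[0,0,0.3],[0,9.5,19],0],[[0,0,0.3],[0,9.5,19],0],[[0,0,0.3],[0,9.5,19],0],[[0,0,0.3],[0,9.5,19],0]])

```text
clock: 35.58
tcp_pos: [0.5592, -0.2993, 0.1435]
tcp_rot: [-0.491, -0.508, -0.493, 0.508]
wrist_force: [-0.8, -0.0, -2.7]
width: 0.088
```

```bash
python3 -c "
from h import *
st()
goto([.5557,-.3065,.065],-.032,-1); snap('wrist','w40')
"
```

```text
t 35.58 tcp [ 0.5592 -0.2993  0.1435] F [-0.8 -0.  -2.7] w 0.088 axes x [-0.002  0.001 -1.   ] z [-0.033 -0.999 -0.001] q [ 0.41  0.56  0.02  1.87 -0.02  0.71 -1.17]
turn deg [-0.03 -0.08  0.11] shift cm [ 7.85 -0.32  0.74]
```

View pics/w40.png

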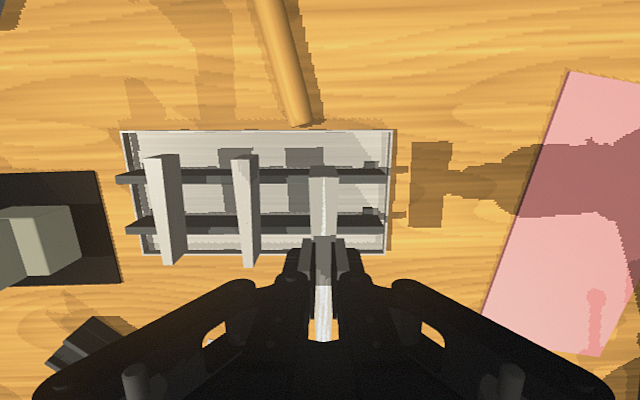

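Request:
servo_tool(targets=[[[0,0,0.1],[2,-0.3,0.6],0],[[0,0,0.1],[4,-0.3,0.6],0],[[0,0,0.1],[6,-0.3,0.6],0],[[0,0,0.1],[7,-0.3,0.6],0],[[0,0,0.1],[7.7,-0.3,0.6],0],[[0,0,0.1],[7.8,-0.3,0.6],0],[[0,0,0.1],[7.8,-0.3,0.6],0],[[0,0,0.1],[7.8,-0.3,0.6],0]])

```text
clock: 36.3
tcp_pos: [0.5596, -0.3063, 0.0685]
tcp_rot: [0.494, 0.509, 0.49, -0.507]
wrist_force: [0.3, 0.4, -2.9]
width: 0.083
```

```bash
python3 -c "
from h import *
st()
goto([.5557,-.305,.0558],-.032,-1); crop(snap('scene'),220,100,110,110,6,'s41')
"
```

```text
t 36.30 tcp [ 0.5596 -0.3063  0.0685] F [ 0.3  0.4 -2.9] w 0.083 axes x [ 0.007 -0.001 -1.   ] z [-0.032 -0.999  0.001] q [ 0.42  0.66  0.01  1.91 -0.02  0.56 -1.16]
turn deg [-0.02  0.05 -0.39] shift cm [ 1.27 -0.4  -0.12]
```

View pics/s41.png

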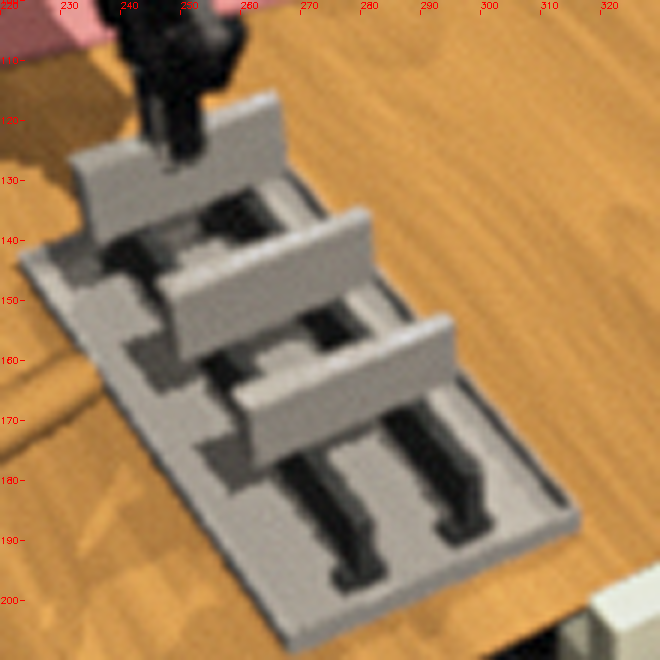

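Request:
servo_tool(targets=[[[0,0,-0.4],[0.4,-0.3,0],0],[[0,0,-0.4],[0.8,-0.3,0],0],[[0,0,-0.4],[1.1,-0.3,0],0],[[0,0,-0.4],[1.2,-0.3,0],0],[[0,0,-0.4],[1.2,-0.3,0],0],[[0,0,-0.4],[1.2,-0.3,0],0]])

```text
clock: 36.85
tcp_pos: [0.5558, -0.3057, 0.0559]
tcp_rot: [-0.491, -0.507, -0.492, 0.509]
wrist_force: [-1.2, 0.6, 2.9]
width: 0.088
```

```bash
python3 -c "
from h import *
st()
"
```

```text
t 36.85 tcp [ 0.5558 -0.3057  0.0559] F [-1.2  0.6  2.9] w 0.088 axes x [-0.002  0.    -1.   ] z [-0.032 -0.999  0.   ] q [ 0.42  0.68  0.01  1.92 -0.02  0.54 -1.16]
```

Contact (Fz rose by 6 N). Release.

Request:
servo_tool(targets=[[[0,0,0],[0,0,0],0.12],[[0,0,0],[0,0,0],0.2],[[0,0,0],[0,0,0],0.35],[[0,0,0],[0,0,0],0.35],[[0,0,0],[-1,0,0],0.35],[[0,0,0],[-3,0,0],0.35],[[0,0,0],[-6,0,0],0.35],[[0,0,0],[-9,0,0],0.35],[[0,0,0],[-11,0,0],0.35],[[0,0,0],[-11,0,0],0.35]])

```text
clock: 37.68
tcp_pos: [0.5596, -0.3077, 0.1715]
tcp_rot: [0.495, 0.509, 0.489, -0.507]
wrist_force: [0.5, 0.1, 0.1]
width: 0.348
```

```bash
python3 -c "
from h import *
st()
snap('scene','s42');s=snap('wrist','w42');s=snap('top','t42');crop(s,285,160,195,85,4,'t42c')
"
```

```text
t 37.68 tcp [ 0.5596 -0.3077  0.1715] F [0.5 0.1 0.1] w 0.348 axes x [ 0.008 -0.005 -1.   ] z [-0.033 -0.999  0.004] q [ 0.42  0.53  0.02  1.85 -0.02  0.75 -1.16]
```

View pics/s42.png

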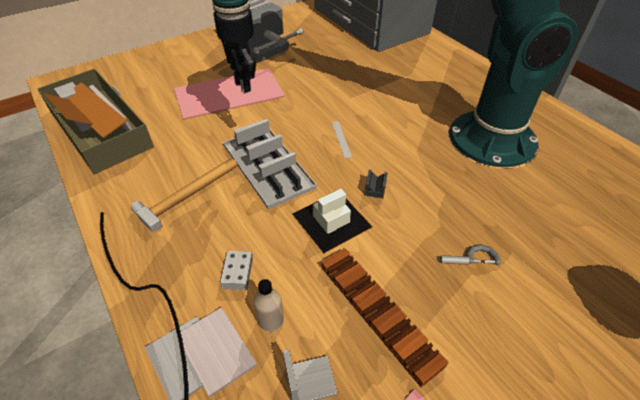

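View pics/w42.png

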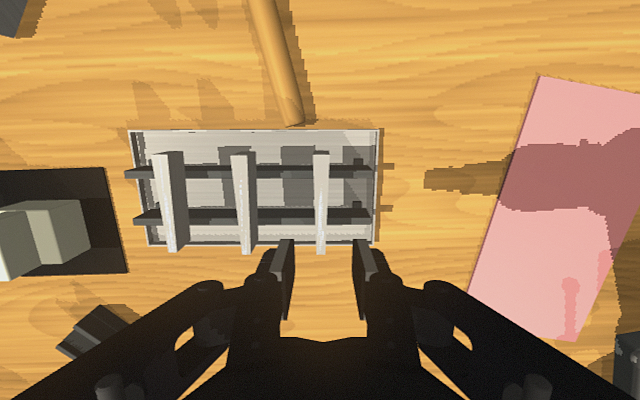

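View pics/t42c.png

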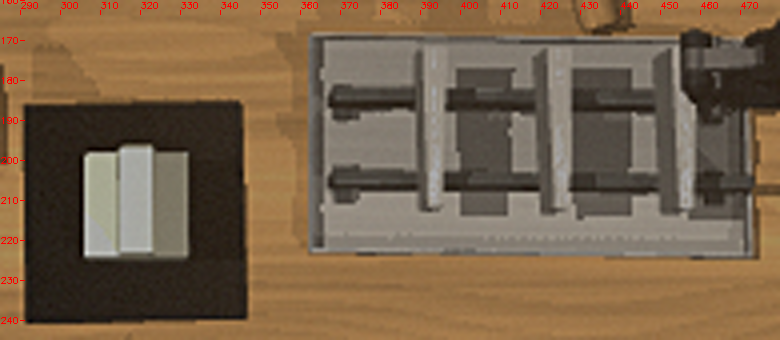

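```bash
python3 -c "
from h import *
T=snap('top')
print('tap',unproj(T,319.1,209.7,.079).round(4),'mat .5199 -.0017')
s=snap('wrist')
c,n=np.cos(-.032),np.sin(-.032)
for nm,k,t,z in (('a',(320.5,152),(321,254),.082),('b',(243,153.5),(247,253.5),.079),('c',(168.5,154),(175.5,252),.076)):
  a=unproj(s,*k,z);b=unproj(s,*t,z);m=(a+b)/2;d=m[:2]-[.554,-.2365];print(nm,np.linalg.norm(a-b).round(4),'rack',(c*d[0]+n*d[1]).round(4),(-n*d[0]+c*d[1]).round(4))
"
```

```text
tap [ 0.5198 -0.0035  0.079 ] mat .5199 -.0017
a 0.0894 rack 0.0003 -0.0664
b 0.0889 rack -0.0009 -0.0017
c 0.0883 rack -0.0013 0.0621
```

All three wedges measure within 2 mm of the rack's mid-line, and the tapping block is about 2 mm from the mat's centre. Before handing in I'll hold still for a moment and look again.

Request:
servo_tool(targets=[[[0,0,0],[-2,0,0],0.35],[[0,0,0],[-4,0,0],0.35],[[0,0,0],[-4,0,0],0.35],[[0,0,0],[-4,0,0],0.35],[[0,0,0],[-4,0,0],0.35],[[0,0,0],[-4,0,0],0.35]])

```text
clock: 38.43
tcp_pos: [0.5551, -0.3052, 0.2038]
tcp_rot: [-0.49, -0.507, -0.493, 0.509]
wrist_force: [0.3, -0.0, 0.3]
width: 0.348
```

```bash
python3 -c "
from h import *
st(); s=snap('scene'); crop(s,220,100,160,150,4,'s43')
"
```

```text
t 38.43 tcp [ 0.5551 -0.3052  0.2038] F [ 0.3 -0.   0.3] w 0.348 axes x [-0.005  0.001 -1.   ] z [-0.032 -0.999 -0.001] q [ 0.41  0.49  0.02  1.83 -0.01  0.83 -1.16]
```

View pics/s43.png

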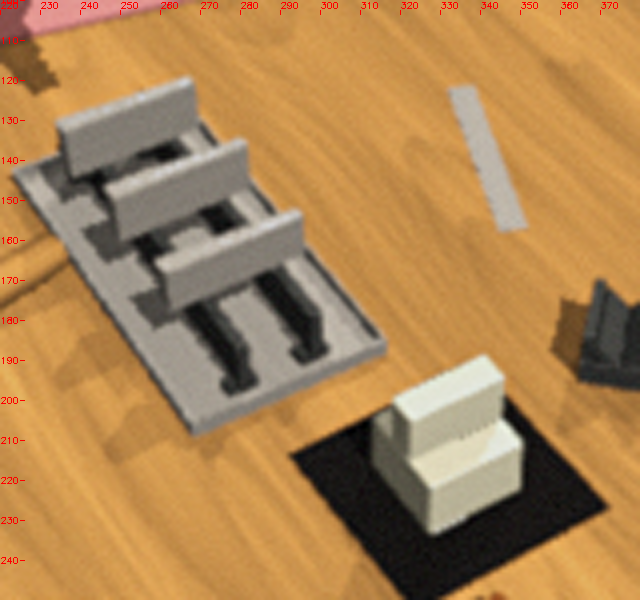

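```bash
python3 -c "
from bench import finish_job
print(finish_job())"
```

```text
the job is handed in; nothing more can be done
None
```

The job is handed in: all three wedges present (slots -112, +56 and +112 mm) were knocked flush with the tapping block and now stand on edge across the drip rack bars. That took about 38 s of the 210 s allowed; the interface gives no verdict.

- **Knocking back:** I pushed each wedge with the held tapping block until the block met the front of the wood. The pictures showed all three thin ends flush before I took hold of any wedge.
- **First grasp missed:** On the first wedge the fingers closed in the air above it. The pictures put the fingertips about 17 mm farther back than the description says. I went 13 mm lower and the grip held. The wedge was not disturbed, and I used the lower height for the other two.
- **Rack check:** The wedge centres measured within 2 mm of the line midway between the bars, about 65 mm apart. All three looked upright and clear of each other. One check disagreed slightly: the first wedge measured 70 mm along the bars just after placing and 62 mm in the last, more oblique view. I put this down to measuring error.
- **Tapping block:** It stands upright about 2 mm from the mat's centre.
- **Bystanders:** They look unmoved in the final picture, though I did not measure each one.

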